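Disinfect the used test plates at the spray station

TASK

Spray the used single test plates lying in front of the tall dispenser with disinfectant and leave them to dry: first pull the lock clip out from under the spray bottle's cap and take the timer off the spray grid, setting both down on the worktop (the timer flat on its back). Then lay all the single plates flat side by side on the steel spray grid, push the spray cap right down and let it spring back, and finally lay the plates flat side by side on the wire drying rack; leave the dropper bottles and the red marker where they are.

Things in the scene. Friction and masses are not known exactly. Their poses are not given: they have to be found in the camera images.
- spray_station: spray station fixed on the worktop: low white drip tray, 165 (x) x 175 (y) x 12 mm, and on a narrower foot behind it a squat white spray bottle, 52 mm across, axis at x = +140 mm, y = 0. Origin: under the grid's centre at worktop level; x points from grid to bottle, z up. Bottle collar (the clip lies on it) at z = 74 mm, cap top at z = 103 mm
- grid (a point): centre of the spray grid's surface (12 mm above the worktop), axes as the station: slotted steel insert in the drip tray, 150 (x) x 160 (y) mm, flat, no lip. It takes the plates two by two, e.g. centred at x = +-41 mm, y = +-38 mm with their 67 mm length along y
- cap_top (a point): centre of the top of the spray cap (32 mm across, slightly dished); it goes down with the cap. A short spout points to the grid. z up
- spray_cap (a joint): how far the sprung cap is pushed down (m): 0 up, 0.009 at its stop. It moves straight down, takes 4 N to start and 8 N at the stop, and springs back. With the lock clip in place it goes down only about 2 mm; it sprays when 6.5 mm down or more
- lock_clip: loose grey lock clip on the bottle's collar, under the cap (1.5 mm play): a U 9 mm thick, 31 mm wide, round the 10 mm stem, open end at x = -13 mm, closed end at +17 mm. Origin: on the stem axis at the clip's underside; x points out to the pull tab, z up. Drawn level along +x by 45 mm it is free to lift. 15 g
- clip_tab (a point): centre of the clip's upright pull tab, axes as the clip: 22 (x) x 8 (y) x 21 (z) mm, 36 mm out from the stem axis; pinch it across its 8 mm from above
- timer: white bench timer lying on its back, 60 (x) x 66 (y) x 17 mm, left on the spray grid. Origin: centre of the underside, z up. 40 to 85 g. It is not to be sprayed
- drying_rack: low steel-wire drying rack fixed on the worktop at the right, 160 (x) x 150 (y) mm, top at 12 mm, flat, no lip. Origin: under its centre at worktop level, z up. It takes the plates two by two, e.g. centred at x = +-38 mm, y = +-41 mm with their 67 mm length along x. Beware: a tall dispenser stands between rack and station (from x = 0.53 m on, y = -0.10 to 0.14 m in the room, 0.4 m high): pass in front of it
- plate_a: one of up to three single used test plates (None when absent): flat white card 67 x 52 x 5 mm, loose on the worktop between tall dispenser and robot at the start. Origin: centre of the underside; x along the 67 mm length, y across the 52 mm width, z up. Pinch across the 52 mm. 11 g
- plate_b: another of up to three single used test plates (None when absent): flat white card 67 x 52 x 5 mm, loose on the worktop between tall dispenser and robot at the start. Origin: centre of the underside; x along the 67 mm length, y across the 52 mm width, z up. Pinch across the 52 mm. 11 g
- plate_c: another of up to three single used test plates (None when absent): flat white card 67 x 52 x 5 mm, loose on the worktop between tall dispenser and robot at the start. Origin: centre of the underside; x along the 67 mm length, y across the 52 mm width, z up. Pinch across the 52 mm. 11 g
- dropper_a: bystander: white dropper bottle with blue top, 27 mm across, 66 mm tall. Origin: centre of the underside
- dropper_b: bystander: white dropper bottle with red top, 27 mm across, 66 mm tall. Origin: centre of the underside
- marker_red: bystander: white marker pen with a red cap lying flat, 132 mm long. Origin: centre of the underside
Mind the look-alikes: they are no part of the job. Leave any pink look-alike of the timer alone.

How it is judged:
By the outcome, as a careful person would: the job done as asked, in the order asked, and still so for the second after the job is handed in, with the robot touching nothing.
Of plate_a, plate_b, plate_c only 2 to 3 are there at a start; the rules pass over those that are not, and their reading is None.
At some moment in a run one of plate_a, plate_b, plate_c may be knocked a few centimetres aside while the robot is not near it.
Once in a run the grip may slacken for a moment while it holds something.
It also fails if it takes over 210 s, if anything falls off the work surface, if the arm or the gripper's body presses on something with over 40 N, if the wrist force passes 120 N, or if a joint passes its speed limit or range.

ROBOT

A 6-joint arm with a two-finger parallel gripper is mounted at the origin on a cart in front of the work surface, level with it; the furniture and walls round the work are solid. World frame = base frame: x ahead of the robot, y to its left, z up, the work surface at z = 0. Lengths are in m, angles in rad, forces in N, time in s.
With the tool pointing down it reaches from about 0.25 to 0.775 m from the base axis. Payload 4 kg.
Tool frame: the origin (TCP) lies midway between the tips of the shut fingers; the grasp point (between the pads) lies 19 mm behind it (robot.pinch_z is the distance from the TCP to the grasp point, in m); x points along the fingers, y is the direction in which the jaws open and shut, and the axes are right-handed (so a half turn about x gives the same grasp; the last joint's range is limited). The gripper opens to 94 mm and grips with 3 to 60 N. Pads are 16 mm wide; open, the fingers measure 119 mm over their backs; the gripper's body (75 mm by 177 mm) begins 78 mm behind the grasp point.
Start: joints at [1.067, 0.087, 1.371, -0, 1.684, -0.103], TCP at [0.215, 0.506, 0.206] pointing down, gripper open.
Joint ranges: [-3.1, 3.1], [-0.76, 2.03], [0.27, 2.55], [-1.08, 4.22], [0.17, 2.65], [-2.57, 2.57]. Speed limits (rad/s): [2.79, 2.79, 3.14, 3.14, 3.14, 3.14].

INTERFACE

Orientations are given as [roll, pitch, yaw] about the fixed x, y, z axes, in that order (R = Rz(yaw) Ry(pitch) Rx(roll)).
In Python, from bench import robot, imaging gives the robot as it stands. The module is installed in compiled form; this text tells all that it offers.
- The arm moves only by the tool drive_tool, never from a script. Its argument "commands" is a list that holds one entry, the list of rows, each a list of 4 numbers: the shift along the tool's x, y, z as a fraction of full scale, then the turn about the tool's x as a fraction of full scale. A call has 1 to 20 rows; each row shifts and turns the commanded pose from where the row before left it, along the tool's axes as they then stand; what a row does not reach is not made up. Full scale, the value 1, is 0.25 m for a shift and 360 degrees for a turn. A row lasts 1/10 s, in which the tool goes at most 50 mm and 8.59 degrees, less where a joint would pass 70% of its speed; a pose out of reach is approached as far as the arm can. A call with a number of a shift or a turn outside -1 to 1 is refused whole. A call with a gripper value outside its range is refused whole. "grip" is the opening, from 0 (shut) to 1 (fully open), set as the call begins (left out, the last holds). The fingers move at their own pace and stop on an object; the grip force is fixed at half the most. Time passes only in rows, so rows that do not move let the fingers close. It gives the time, the measured TCP pose, the force and the opening at its end, in the units of the state.
- robot.get_obs(): the state, without advancing time (a new reading comes with each control period).
- imaging.snapshot(name): name is "side" or "top"; returns a dict with "pixels" (400x640x3 uint8, red, green, blue), "z_map" (400x640 float32, m along the optical axis (not along the pixel's ray), 0 where there is no reading), "mtx" (3x3 intrinsics, pixels), "extrinsics" (4x4, takes a point from world to camera coordinates). Camera axes: x right, y up, looking along -z (the intrinsics and any distortion apply to the point x, -y, -z); pixel columns grow to the right and rows downward; lengths in m; the calibration is good to about 2 mm. A picture is of the moment at which its call begins.
- robot.close_job(): hands the job in, once; it reports no verdict.
The state is a dict: "time": time; "joint_positions": joint angles; "qvel": joint speeds; "joint_torque": joint torques, N m; "tool_pos": TCP position; "ee_rot": TCP orientation; "wrist_force": force on the tool from outside, world axes, zero at the start; "wrist_torque": the same for the moment, N m; "width": finger opening in m.
Only numpy, scipy, OpenCV 4.12 (cv2) and the standard library are available. Lean on these libraries where they do the work, as an engineer would, in place of code of your own. Each camera call takes 0.05 s, during which the arm holds its last target.

## Working session

There is one attempt and no reset: what is moved stays moved. The work goes in short steps, Python scripts to look and compute and a tool call to move; the robot and the scene stay as the last step left them, time stands still between calls to the robot, and variables do not carry over. Pictures are saved under pics/ and viewed, and the job is handed in when it is done.

Besides the shell and the picture viewer there is one more tool, called after ">>>" as name(argument=value, ...), one argument or row to a line, values as JSON. drive_tool: Moves the arm, as the interface text tells. Shift numbers are shares of 0.25 m and turn numbers shares of 360 degrees, none past 1 either way. Its arguments: {"type":"object","properties":{"commands":{"type":"array","items":{"type":"array","items":{"type":"array","items":{"type":"number","minimum":-1,"maximum":1}}}},"grip":{"type":"number"}},"required":["commands"]}

```bash
mkdir -p pics
cat > h.py <<'E'
import numpy as np, cv2
from bench import robot, imaging
def snap(n,tag):
    s=imaging.snapshot(n); cv2.imwrite(f'pics/{tag}.png',cv2.cvtColor(s['pixels'],cv2.COLOR_RGB2BGR)); np.savez(f'/tmp/{tag}.npz',**s); return s
def load(tag): return np.load(f'/tmp/{tag}.npz')
def ray(s,u,v):
    K=s['mtx'];E=s['extrinsics'];d=np.array([(u-K[0,2])/K[0,0],-(v-K[1,2])/K[1,1],-1.0])
    R=E[:3,:3];return -R.T@E[:3,3],R.T@d
def onplane(s,u,v,z):
    o,d=ray(s,u,v);return o+d*(z-o[2])/d[2]
def depthpt(s,u,v):
    o,d=ray(s,u,v);return o+d*float(s['z_map'][int(v),int(u)])
def proj(s,p):
    K=s['mtx'];E=s['extrinsics'];c=E[:3,:3]@np.array(p)+E[:3,3];return K[0,0]*c[0]/-c[2]+K[0,2],K[1,1]*-c[1]/-c[2]+K[1,2]
def crop(tag,u0,v0,u1,v1,k,out):
    im=cv2.imread(f'pics/{tag}.png')[v0:v1,u0:u1];cv2.imwrite(f'pics/{out}.png',cv2.resize(im,None,fx=k,fy=k,interpolation=cv2.INTER_CUBIC))
E
python3 - <<'E'
from h import *
o=robot.get_obs();print(o);print([x for x in dir(robot) if x[0]!='_'])
for n in('top','side'):
    s=snap(n,n+'0');print(n,s['mtx'],s['extrinsics'])
E
```

```text
{'time': 0.0, 'joint_positions': array([ 1.06688817e+00,  8.79803990e-02,  1.37220917e+00, -1.31720706e-05,
        1.68361733e+00, -1.03076275e-01]), 'qvel': array([ 1.93733776e-03,  7.33524127e-04,  9.88875930e-04, -7.74906146e-05,
       -5.60983112e-04, -6.94059141e-04]), 'joint_torque': array([-1.34296282e-03, -3.40178955e+01, -3.02425218e+01,  7.17181549e-02,
        3.27824091e-02, -1.61909911e-04]), 'tool_pos': array([0.21433561, 0.50593096, 0.20431318]), 'ee_rot': array([-1.66796023,  1.56858204, -2.06879358]), 'wrist_force': array([0.40167562, 0.27219244, 0.58557041]), 'wrist_torque': array([-0.03174061, -0.01489217, -0.02981769]), 'width': 0.0939849753260264}
['IKError', 'close_job', 'get_obs', 'pinch_z']
top [[418.86006184   0.         315.1621268 ]
 [  0.         418.86006184 198.92114153]
 [  0.           0.           1.        ]] [[-0.01487292 -0.99988633  0.0024765   0.17827227]
 [ 0.99761622 -0.01467215  0.06742846 -0.48176241]
 [-0.06738446  0.00347345  0.99772104 -1.41797432]
 [ 0.          0.          0.          1.        ]]
side [[423.34918846   0.         318.71040144]
 [  0.         423.34918846 203.09218469]
 [  0.           0.           1.        ]] [[ 0.84396655 -0.53637592 -0.0046185  -0.28994525]
 [ 0.19599501  0.30035274  0.93347426 -0.24695811]
 [-0.49930594 -0.78872625  0.35861467 -1.2056991 ]
 [ 0.          0.          0.          1.        ]]
```

View pics/top0.png

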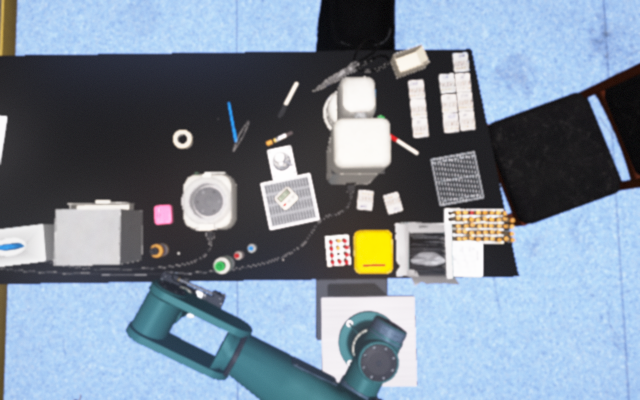

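View pics/side0.png

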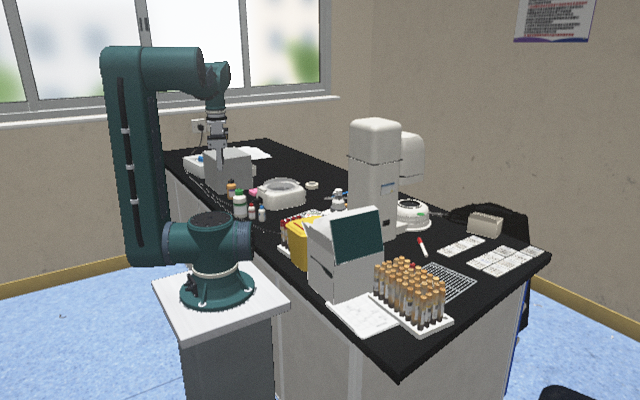

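Run:
```python
from h import *
crop('top0',250,130,330,240,5,'c1');crop('top0',330,130,490,240,5,'c2')
s=load('top0')
for n,u,v in [('grid',290,200),('bottle',281,160),('timer',286,197),('p1',366,200),('p2',393,203),('rack',457,178),('dr1',238,254),('dr2',251,247),('robot',190,285)]:
    print(n,depthpt(s,u,v).round(3),onplane(s,u,v,0.0).round(3))
```

```text
grid [0.481 0.256 0.033] [0.483 0.258 0.   ]
bottle [0.606 0.28  0.105] [0.623 0.288 0.   ]
timer [0.491 0.27  0.034] [0.494 0.272 0.   ]
p1 [ 0.479 -0.005  0.003] [ 0.479 -0.005  0.   ]
p2 [ 0.467 -0.097  0.005] [ 0.467 -0.098  0.   ]
rack [ 0.55  -0.319  0.011] [ 0.551 -0.323  0.   ]
dr1 [0.304 0.427 0.063] [0.3   0.439 0.   ]
dr2 [0.326 0.385 0.06 ] [0.323 0.394 0.   ]
robot [ 0.098  0.825 -0.755] [0.197 0.602 0.   ]
```

View pics/c1.png

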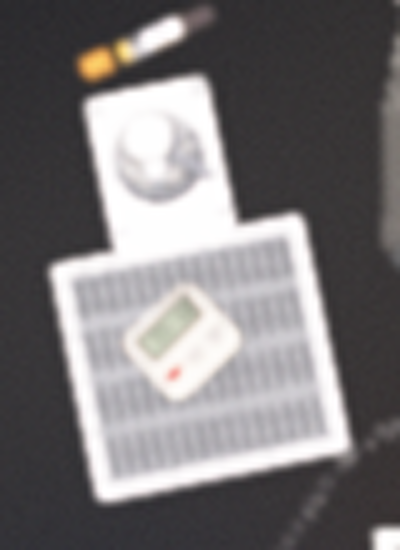

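View pics/c2.png

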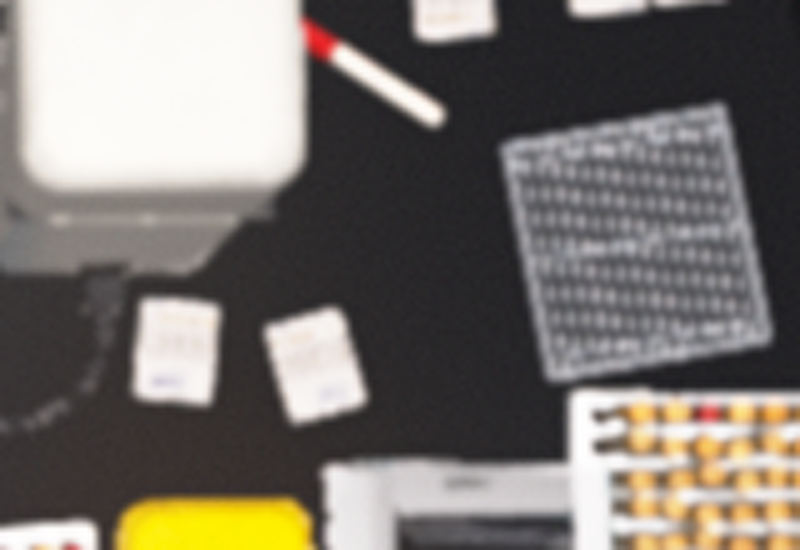

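Run:
```python
from h import *
s=load('top0')
C=np.array([[50,268],[300,213],[352,448],[100,502]])/5+[250,130]
P=np.array([onplane(s,u,v,0.012) for u,v in C]);print(P.round(4))
c=P.mean(0);xd=(P[0]+P[1]-P[2]-P[3]);yaw=np.arctan2(xd[1],xd[0]);yd=P[0]+P[3]-P[1]-P[2];print('grid',c,np.degrees(yaw),np.degrees(np.arctan2(yd[1],yd[0]))-90,np.linalg.norm(P[0]-P[1]),np.linalg.norm(P[1]-P[2]))
x=np.array([np.cos(yaw),np.sin(yaw),0]);b=c+0.14*x;print('bottle',b)
for z in(0.074,0.103):print(proj(s,[b[0],b[1],z]))
for t in ('top0','side0'):
    q=load(t); print(t,proj(q,[b[0],b[1],.103]))
crop('top0',258,140,310,185,14,'c3')
S=load('side0');u,v=map(int,proj(S,[b[0],b[1],.09]));crop('side0',u-35,v-30,u+35,v+30,10,'c4');print(u,v)
R=np.array([[502,145],[724,105],[770,340],[552,380]])/5+[330,130]
P=np.array([onplane(s,u,v,0.012) for u,v in R]);c=P.mean(0);xd=(P[0]+P[1]-P[2]-P[3]);yd=P[0]+P[3]-P[1]-P[2]
print('rack',P.round(4),c,np.degrees(np.arctan2(xd[1],xd[0])),np.degrees(np.arctan2(yd[1],yd[0]))-90,np.linalg.norm(P[0]-P[1]),np.linalg.norm(P[1]-P[2]))
```

```text
[[0.5402 0.3601 0.012 ]
 [0.5758 0.1876 0.012 ]
 [0.4134 0.1542 0.012 ]
 [0.3792 0.3269 0.012 ]]
grid [0.47716503 0.25720884 0.012     ] 11.61411795233079 11.442308171311637 0.17617695052438456 0.16576989256773594
bottle [0.61429862 0.28539354 0.012     ]
(np.float64(280.05649731419146), np.float64(159.02585923550032))
(np.float64(279.32940038126617), np.float64(157.57015049271456))
top0 (np.float64(279.32940038126617), np.float64(157.57015049271456))
side0 (np.float64(337.3683117443856), np.float64(189.32362460617298))
337 192
rack [[ 0.6171 -0.2294  0.012 ]
 [ 0.6428 -0.3842  0.012 ]
 [ 0.4793 -0.4092  0.012 ]
 [ 0.454  -0.2583  0.012 ]] [ 0.54828201 -0.32026409  0.012     ] 9.372338273608344 9.474343023542787 0.15691769925410562 0.16546121248386272
```

View pics/c3.png

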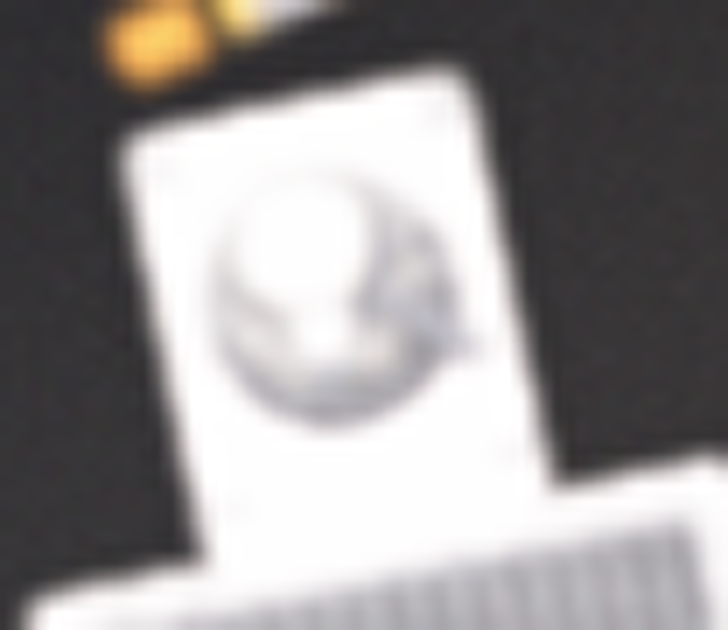

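View pics/c4.png

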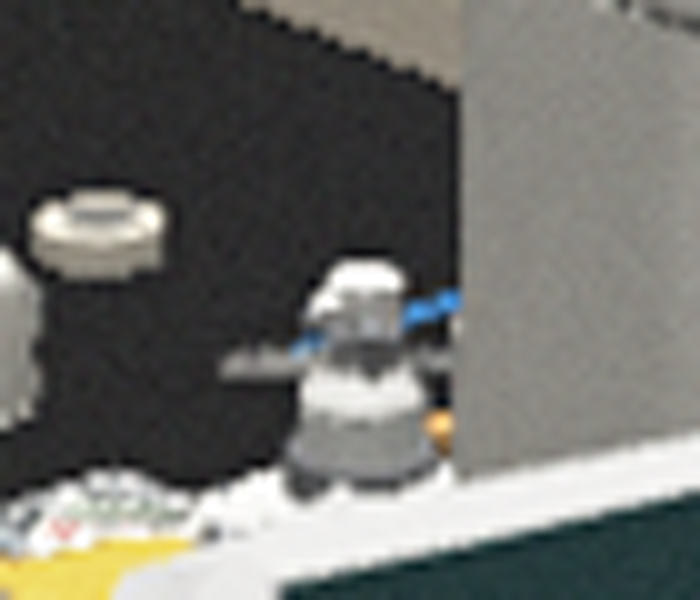

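Run:
```python
from h import *
b=np.array([0.6143,0.2854])
for t in('top0','side0'):
    s=load(t);u0,v0=map(int,proj(s,[b[0],b[1],.085]))
    print(t)
    for v in range(v0-14,v0+16):
        row=''
        for u in range(u0-14,u0+18):
            p=depthpt(s,u,v);d=p[:2]-b
            if p[2]>.05 and np.hypot(*d)<.07: row+='%4d'%(p[2]*1000)
            else: row+='   .'
        print(v,row)
s=load('side0')
for u,v in[(339,193),(340,195),(341,194),(342,196)]: print(depthpt(s,u,v)-[.6143,.2854,0])
s=load('top0')
for u,v in[(288,161),(289,162),(290,163),(286,160),(288,163),(291,164)]: print(depthpt(s,u,v)-[.6143,.2854,0],s['pixels'][v,u])
```

```text
top0
144    .   .   .   .   .   .   .   .   .   .   .   .   .   .   .   .   .   .   .   .   .   .   .   .   .   .   .   .   .   .   .   .
145    .   .   .   .   .   .   .   .   .   .   .   .   .   .   .   .   .   .   .   .   .   .   .   .   .   .   .   .   .   .   .   .
146    .   .   .   .   .   .   .   .   .   .   .   .   .   .   .   .   .   .   .   .   .   .   .   .   .   .   .   .   .   .   .   .
147    .   .   .   .   .   .   .   .   .   .   .   .   .   .   .   .   .   .   .   .   .   .   .   .   .   .   .   .   .   .   .   .
148    .   .   .   .   .   .   .   .   .   .   .   .   .   .   .   .   .   .   .   .   .   .   .   .   .   .   .   .   .   .   .   .
149    .   .   .   .   .   .   .   .   .   .   .   .   .   .   .   .   .   .   .   .   .   .   .   .   .   .   .   .   .   .   .   .
150    .   .   .   .   .   .   .   .   .   .   .   .   .   .   .   .   .   .   .   .   .   .   .   .   .   .   .   .   .   .   .   .
151    .   .   .   .   .   .   .   .   .   .   .   .   .   .   .   .   .   .   .   .   .   .   .   .   .   .   .   .   .   .   .   .
152    .   .   .   .   .   .   
[... 6654 characters left out ...]
  .   .   .   .   .   .   .   .   .   .   .   .   .   .   .   .   .   .   .   .   .   .   .   .   .   .
208    .   .   .   .   .   .   .   .   .   .   .   .   .   .   .   .   .   .   .   .   .   .   .   .   .   .   .   .   .   .   .   .
[-0.00123227 -0.01342988  0.09157572]
[ 0.00520233 -0.01146892  0.08119688]
[ 0.01287905 -0.00752485  0.08276953]
[ 0.13917435  0.1611548  -0.00259881]
[-0.01053592 -0.02754015  0.09634017] [186 182 189]
[-0.01396306 -0.03079301  0.09699057] [185 181 190]
[-0.01812847 -0.03430886  0.10242948] [203 200 207]
[-0.0043695  -0.01995048  0.07914647] [209 206 209]
[-0.01740283 -0.02759346  0.09835617] [182 180 188]
[-0.02045918 -0.03716557  0.09602763] [218 213 219]
```

Run:
```python
from h import *
b=np.array([0.6143,0.2854])
s=load('top0');T=[];Cp=[]
for v in range(150,168):
    for u in range(262,300):
        p=depthpt(s,u,v);
        q=onplane(s,u,v,.095)[:2]-b
        if p[2]>.088 and (u>=287): T.append(q)
        q2=onplane(s,u,v,.103)[:2]-b
        if p[2]>.097 and v<160 and u<285: Cp.append(q2)
T=np.array(T);Cp=np.array(Cp)
c=T.mean(0);w,V=np.linalg.eigh(np.cov(T.T));print('tab',c,np.hypot(*c),np.degrees(np.arctan2(*c[::-1])),np.sqrt(w*12),np.degrees(np.arctan2(V[1,1],V[0,1])))
print('cap',Cp.mean(0),Cp.min(0),Cp.max(0))
S=load('side0');Q=[]
for v in range(193,201):
    for u in (338,339): Q.append(depthpt(S,u,v)[:2]-b)
print(np.array(Q).round(3).tolist())
```

```text
tab [-0.01277583 -0.033581  ] 0.03592917082528109 -110.82922977941736 [0.02075202 0.04075112] 136.43401754222631
cap [ 0.00506191 -0.00107467] [-0.00484128 -0.01520097] [0.01821988 0.01398491]
[[-0.007, -0.015], [-0.001, -0.013], [-0.012, -0.021], [-0.007, -0.021], [-0.019, -0.032], [-0.017, -0.036], [-0.021, -0.036], [-0.023, -0.044], [-0.021, -0.034], [-0.022, -0.043], [-0.022, -0.037], [-0.018, -0.037], [-0.02, -0.033], [-0.02, -0.04], [-0.024, -0.04], [-0.024, -0.046]]
```

Run:
```python
from h import *
b=np.array([0.6153,0.2854])
s=load('top0');T=[]
for v in range(159,168):
    for u in range(286,294):
        p=depthpt(s,u,v)
        q=onplane(s,u,v,.095)[:2]-b
        if p[2]>.082 and np.hypot(*q)<.055: T.append(q)
T=np.array(T);c=T.mean(0);w,V=np.linalg.eigh(np.cov(T.T));print(len(T),'tab',c,np.hypot(*c),np.degrees(np.arctan2(*c[::-1])),np.sqrt(w*12),np.degrees(np.arctan2(V[1,1],V[0,1])))
# timer and plates
g=cv2.cvtColor(s['pixels'],cv2.COLOR_RGB2HSV)
def rect(m,z,name):
    cs,_=cv2.findContours(m.astype(np.uint8),cv2.RETR_EXTERNAL,cv2.CHAIN_APPROX_NONE)
    for k in cs:
        if cv2.contourArea(k)<100: continue
        r=cv2.minAreaRect(k.astype(np.float32));P=np.array([onplane(s,u,v,z)[:2] for u,v in cv2.boxPoints(r)])
        e=[P[1]-P[0],P[2]-P[1]];L=[np.hypot(*a) for a in e];i=int(np.argmax(L))
        print(name,r[0],P.mean(0).round(4),np.round(L,4),'long axis yaw',np.degrees(np.arctan2(e[i][1],e[i][0]))%180)
m=np.zeros((400,640),bool);m[185:220,350:410]=1
rect(m&(s['pixels'].min(2)>125),.005,'plate')
m[:]=0;m[183:213,272:302]=1
px=s['pixels'].astype(int);z=np.array([[depthpt(s,u,v)[2] if m[v,u] else 0 for u in range(640)] for v in range(400)])
rect(cv2.morphologyEx((z>.022).astype(np.uint8),cv2.MORPH_CLOSE,np.ones((3,3))),.027,'timer z')
warm=(px[...,0]-px[...,2]>3)&m; rect(cv2.morphologyEx(warm.astype(np.uint8),cv2.MORPH_CLOSE,np.ones((3,3))),.029,'timer col')
```

```text
21 tab [-0.01637794 -0.03143241] 0.03544338222071643 -117.52187797843514 [0.00920294 0.02552505] 57.567231023635614
plate (392.6886901855469, 202.6603546142578) [ 0.4683 -0.0961] [0.0567 0.071 ] long axis yaw 14.339515083554858
plate (364.8934326171875, 199.67214965820312) [ 0.48   -0.0005] [0.0705 0.0566] long axis yaw 173.58383826021654
timer z (287.0, 198.50001525878906) [0.4865 0.2668] [0.0649 0.0651] long axis yaw 44.150751803556744
timer col (286.2500305175781, 197.75001525878906) [0.4889 0.2692] [0.0696 0.0627] long axis yaw 134.42489307797337
```

Run:
```python
from h import *
crop('top0',225,140,345,280,4,'c5')
crop('top0',330,175,440,245,7,'c6')
s=load('top0')
for u,v in[(310,240),(325,222),(345,212),(335,235),(300,255)]:
    print(u,v,onplane(s,u,v,0).round(3),[round(float(depthpt(s,u+i,v+j)[2]),3) for i in(-4,0,4) for j in(-4,0,4)])
```

```text
310 240 [0.344 0.191 0.   ] [-0.001, 0.009, -0.001, -0.002, 0.004, -0.0, -0.003, 0.001, 0.001]
325 222 [0.405 0.138 0.   ] [0.004, 0.008, 0.005, -0.001, 0.01, -0.003, -0.003, -0.002, 0.002]
345 212 [0.439 0.069 0.   ] [0.003, 0.01, 0.003, 0.026, -0.005, 0.004, 0.004, 0.001, 0.004]
335 235 [0.36  0.105 0.   ] [0.001, -0.002, 0.09, 0.005, 0.018, 0.027, 0.003, 0.014, 0.108]
300 255 [0.293 0.226 0.   ] [0.001, -0.0, 0.004, -0.002, -0.0, 0.001, 0.002, -0.0, 0.002]
```

View pics/c5.png

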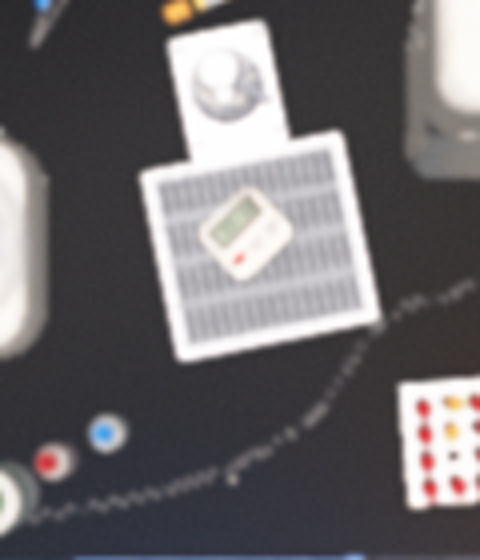

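View pics/c6.png

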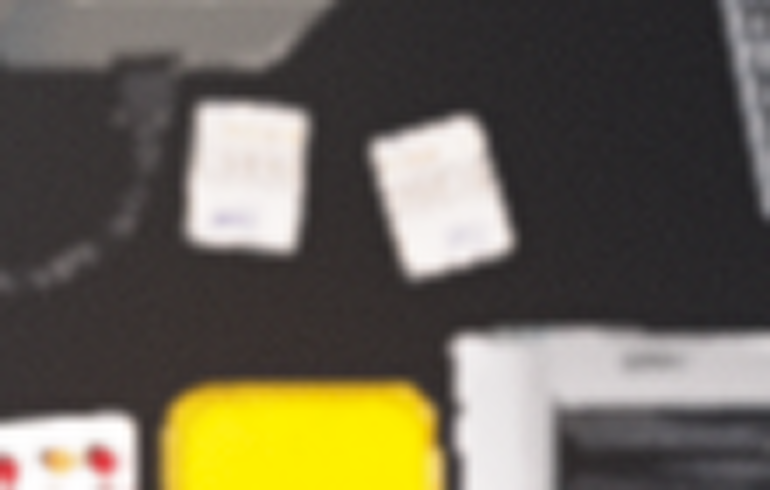

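```bash
cat >> h.py <<'E'
from scipy.spatial.transform import Rotation as Ro
def plan(target,yaw=None,note=''):
    o=robot.get_obs();R=Ro.from_euler('xyz',o['ee_rot']).as_matrix();d=R.T@(np.array(target)-o['tool_pos'])
    jy=np.degrees(np.arctan2(R[1,1],R[0,1]))
    print(note,'t%.1f'%o['time'],'pos',o['tool_pos'].round(4),'jaw yaw %.2f'%jy,'j6 %.2f'%o['joint_positions'][5],'toolx',R[:,0].round(3),'F',o['wrist_force'].round(1),'w %.4f'%o['width'])
    print('   shift mm',(d*1000).round(1),' frac',(d/.25).round(4),' rows>=',int(np.ceil(np.linalg.norm(d)/.05)))
    if yaw is not None:
        t=(yaw-jy+90)%180-90;t=-t # tool x is down: +turn about x = -yaw
        print('   turn deg %.2f frac %.4f (alt frac %.4f) per row max .0238'%(t,t/360,(t-np.sign(t)*180)/360))
E
python3 - <<'E'
from h import *
s=load('top0')
for u,v in[(208,200),(230,180),(233,215),(222,265),(222,180)]: print(u,v,depthpt(s,u,v).round(3))
plan([.214,.506,.25],150)
E
```

```text
208 200 [0.48  0.516 0.102]
230 180 [0.548 0.453 0.061]
233 215 [0.432 0.445 0.056]
222 265 [0.273 0.469 0.11 ]
222 180 [0.548 0.478 0.072]
 t0.1 pos [0.2144 0.506  0.2044] jaw yaw 67.04 j6 -0.10 toolx [-0.001 -0.002 -1.   ] F [0.7 0.1 0.1] w 0.0938
   shift mm [-45.6  -0.2  -0.3]  frac [-0.1823 -0.0009 -0.0014]  rows>= 1
   turn deg -82.96 frac -0.2305 (alt frac 0.2695) per row max .0238
```

>>> drive_tool(
  commands=[
    [[0,0,0,-0.0231],[0,0,0,-0.0231],[0,0,0,-0.0231],[0,0,0,-0.0231],[0,0,0,-0.0231],[0,0,0,-0.0231],[0,0,0,-0.0231],[0,0,0,-0.0231],[0,0,0,-0.0231],[0,0,0,-0.0231]],
  ],
  grip=0.22,
)

```text
time: 1.1
tool_pos: [0.2144, 0.5061, 0.2048]
ee_rot: [3.134, 1.569, -2.093]
wrist_force: [-0.8, 0.9, 0.3]
width: 0.0213
```

Run:
```python
from h import *
plan([.597,.2504,.200],151)
```

```text
t1.1 pos [0.2144 0.5061 0.2048] jaw yaw 150.54 j6 -1.56 toolx [-0.001 -0.001 -1.   ] F [-0.8  0.9  0.3] w 0.0213
   shift mm [   4.8 -458.9  -34.5]  frac [ 0.0193 -1.8355 -0.138 ]  rows>= 10
   turn deg -0.46 frac -0.0013 (alt frac 0.4987) per row max .0238
```

>>> drive_tool(
  commands=[
    [[0,-0.153,-0.0115,0],[0,-0.153,-0.0115,0],[0,-0.153,-0.0115,0],[0,-0.153,-0.0115,0],[0,-0.153,-0.0115,0],[0,-0.153,-0.0115,0],[0,-0.153,-0.0115,0],[0,-0.153,-0.0115,0],[0,-0.153,-0.0115,0],[0,-0.153,-0.0115,0],[0,-0.153,-0.0115,0],[0,-0.153,-0.0115,0],[0,0,0,0]],
  ],
)

```text
time: 2.4
tool_pos: [0.5986, 0.2447, 0.2033]
ee_rot: [3.079, 1.568, -2.159]
wrist_force: [-0.4, -0.9, 0.1]
width: 0.0209
```

Run:
```python
from h import *
plan([.597,.2504,.125],151)
s=snap('side','s1');snap('top','t1')
crop('s1',290,120,390,220,6,'s1c')
```

```text
t2.4 pos [0.5986 0.2447 0.2033] jaw yaw 149.88 j6 -2.31 toolx [-0.001 -0.002 -1.   ] F [-0.4 -0.9  0.1] w 0.0209
   shift mm [78.3  4.2  4.3]  frac [0.313  0.0168 0.0174]  rows>= 2
   turn deg -1.12 frac -0.0031 (alt frac 0.4969) per row max .0238
```

View pics/s1c.png

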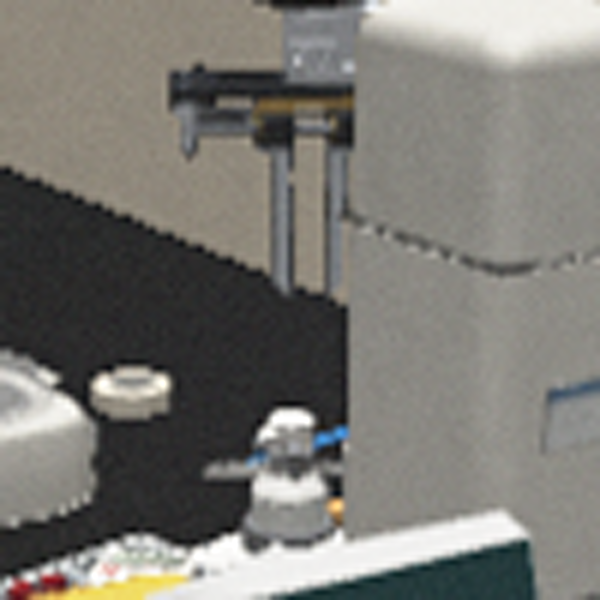

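Run:
```python
from h import *
s=load('s1');print(proj(s,[.5986,.2447,.2033]),proj(s,[.597,.2504,.085]),proj(s,[.5989,.254,.095]))
crop('t1',260,130,310,185,12,'t1c')
```

```text
(np.float64(340.3544698704939), np.float64(168.27006807450715)) (np.float64(338.778618281185), np.float64(196.85785588938472)) (np.float64(338.6815406755324), np.float64(194.1253612683611))
```

View pics/t1c.png

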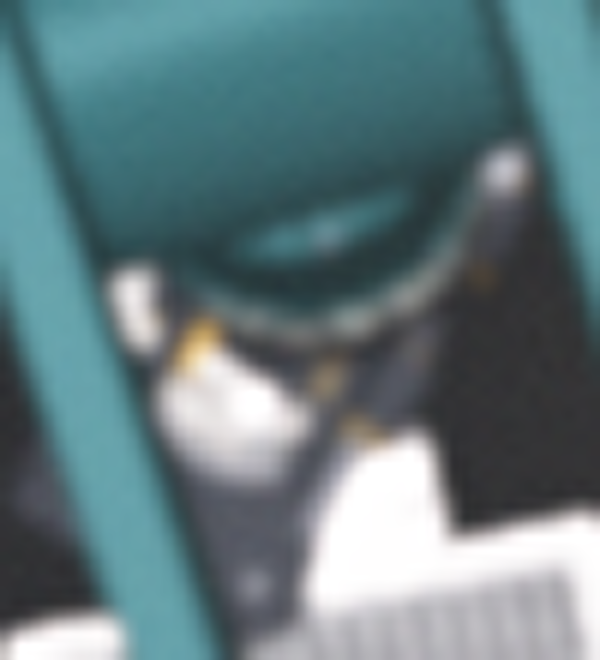

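>>> drive_tool(
  commands=[
    [[0.1,0.0084,0.0087,-0.0031],[0.1,0.0084,0.0087,0],[0.1,0,0,0],[0,0,0,0],[0,0,0,0]],
  ],
)

```text
time: 3.0
tool_pos: [0.5931, 0.2551, 0.1306]
ee_rot: [2.097, 1.57, -3.114]
wrist_force: [0.3, 0.7, 1.1]
width: 0.0207
```

Run:
```python
from h import *
plan([.597,.2504,.078],151)
s=snap('side','s2')
crop('s2',310,150,370,220,9,'s2c')
```

```text
t3.0 pos [0.5931 0.2551 0.1306] jaw yaw 151.40 j6 -2.32 toolx [-0.001 -0.    -1.   ] F [0.3 0.7 1.1] w 0.0207
   shift mm [52.6 -5.7 -2.2]  frac [ 0.2104 -0.0228 -0.0089]  rows>= 2
   turn deg 0.40 frac 0.0011 (alt frac -0.4989) per row max .0238
```

View pics/s2c.png

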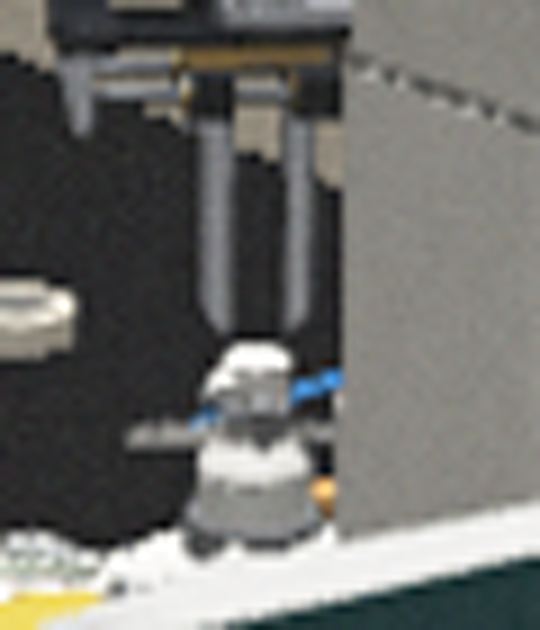

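Run:
```python
from h import *
s=load('s2')
for p in ([.5931,.2551,.1306],[.597,.2504,.1306],[.597,.2504,.09],[.5931,.2551,.09]): print(proj(s,p))
S=s
for v in range(176,203):
    print(v,' '.join('%4d'%(depthpt(S,u,v)[2]*1000) if abs(depthpt(S,u,v)[0]-.6)<.1 else '   .' for u in range(328,350)))
```

```text
(np.float64(337.41587059993213), np.float64(185.75690612934378))
(np.float64(338.92308541882835), np.float64(185.9040967830478))
(np.float64(338.794320788115), np.float64(195.66726347451095))
(np.float64(337.30037608987203), np.float64(195.51107252975996))
176    .    .    .    .  169  174  172  172    .    .    .    .    .  172  174  174    .    .    .    .  216  218
177    .    .    .    .  165  170  170  169    .    .    .    .    .  167  167  168    .    .    .    .  216  216
178    .    .    .    .  162  168  166  164    .    .    .    .    .  166  164  163    .    .    .    .    .  212
179    .    .    .    .  158  161  161  161    .    .    .    .    .  159  161  161    .    .    .    .  206  208
180    .    .    .    .  153  158  159  155    .    .    .    .    .  157  156  157    .    .    .    .  202  206
181    .    .    .    .  148  154  155  154    .    .    .    .    .  153  150  153    .    .    .    .  200  199
182    .    .    .    .  146  150  150  148    .    .    .    .    .  147  147  149    .    .    .    .  197  198
183    .    .    .    .  143  142  146  145  
[... 1534 characters left out ...]
.  139  145  146
197   -4    0    4    3    8    5   72   73   76   74   85   88   74   77   69    .    .    .    .  138  139  140
198    6    8    1    5    5    5   66   69   71   69   80   82   69   68   65    .    .    .    .  134  137  138
199    0    1    1    0    0   58   62   62   66   66   78   76   68   64   61    .    .    .    .  131  132  135
200   -4   -2    0   -2   55   58   60   58   62   62   72   73   60   61   58   55    .    .    .  126  130  131
201   -3   -1    0    2   54   53   57   55   57   56   62   58   56   59   56   53    .    .    .  123  124  124
202   -3   -3   -2   -4   54   52   52   52   56   54   54   57   54   54   54   52    .    .    .  119  119  124
```

>>> drive_tool(
  commands=[
    [[0.1,-0.012,-0.009,0],[0.11,0,0,0],[0,0,0,0],[0,0,0,0]],
  ],
)

```text
time: 3.45
tool_pos: [0.5962, 0.2512, 0.0796]
ee_rot: [-0.659, 1.569, 0.411]
wrist_force: [-0.0, 1.0, 0.6]
width: 0.021
```

Run:
```python
from h import *
plan([.595,.2515,.078],151)
s=snap('side','s3')
crop('s3',310,150,370,220,9,'s3c')
```

```text
t3.5 pos [0.5962 0.2512 0.0796] jaw yaw 151.32 j6 -2.33 toolx [ 0.001  0.001 -1.   ] F [-0.   1.   0.6] w 0.0210
   shift mm [ 1.6  1.2 -0.3]  frac [ 0.0062  0.0049 -0.0011]  rows>= 1
   turn deg 0.32 frac 0.0009 (alt frac -0.4991) per row max .0238
```

View pics/s3c.png

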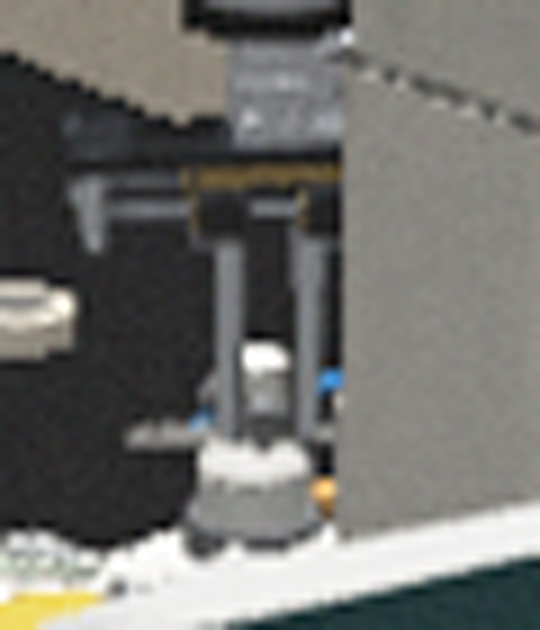

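>>> drive_tool(
  commands=[
    [[0,0.005,0,0],[0,0,0,0],[0,0,0,0],[0,0,0,0],[0,0,0,0]],
  ],
  grip=0,
)

```text
time: 4.0
tool_pos: [0.5955, 0.2519, 0.0799]
ee_rot: [-0.632, 1.568, 0.438]
wrist_force: [-1.2, 0.1, 5.9]
width: 0.0076
```

>>> drive_tool(
  commands=[
    [[0,0,-0.016,0],[0,0,-0.016,0],[0,0,-0.016,0],[0,0,-0.016,0],[0,0,-0.016,0],[0,0,-0.016,0],[0,0,0,0]],
  ],
)

```text
time: 4.7
tool_pos: [0.5829, 0.2296, 0.0781]
ee_rot: [-2.941, 1.57, -1.871]
wrist_force: [1.0, 0.6, 4.3]
width: 0.0076
```

Run:
```python
from h import *
plan([.55,.22,.08],151)
s=snap('side','s4')
crop('s4',310,150,370,220,9,'s4c')
```

```text
t4.7 pos [0.5829 0.2296 0.0781] jaw yaw 151.28 j6 -2.36 toolx [-0.    -0.001 -1.   ] F [1.  0.6 4.3] w 0.0076
   shift mm [ -1.9  24.2 -24.2]  frac [-0.0077  0.0969 -0.0969]  rows>= 1
   turn deg 0.28 frac 0.0008 (alt frac -0.4992) per row max .0238
```

View pics/s4c.png

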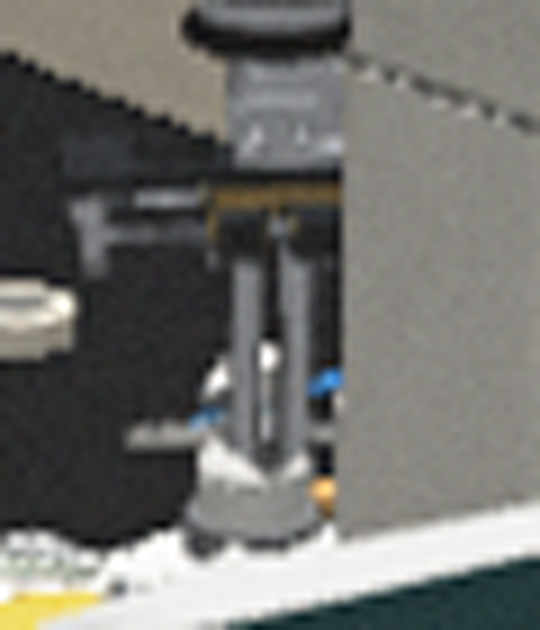

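>>> drive_tool(
  commands=[
    [[0,0.0233,-0.02,0],[0,0.0233,-0.02,0],[0,0.0233,-0.02,0],[0,0.0233,-0.02,0],[0,0.0233,-0.013,0],[0,0.0233,-0.013,0],[0,0,0,0],[-0.1,0,0,0],[-0.1,0,0,0],[0,0,0,0],[0,0,0,0]],
  ],
)

```text
time: 5.85
tool_pos: [0.5401, 0.224, 0.1282]
ee_rot: [-0.774, 1.569, 0.296]
wrist_force: [-0.2, -0.5, -0.1]
width: 0.0078
```

Run:
```python
from h import *
plan([.455,.105,.13],90)
s=snap('side','s5')
crop('s5',290,130,370,220,7,'s5c')
```

```text
t5.8 pos [0.5401 0.224  0.1282] jaw yaw 151.31 j6 -2.34 toolx [ 0.001  0.    -1.   ] F [-0.2 -0.5 -0.1] w 0.0078
   shift mm [  -2.    17.6 -145.2]  frac [-0.008   0.0703 -0.581 ]  rows>= 3
   turn deg 61.31 frac 0.1703 (alt frac -0.3297) per row max .0238
```

View pics/s5c.png

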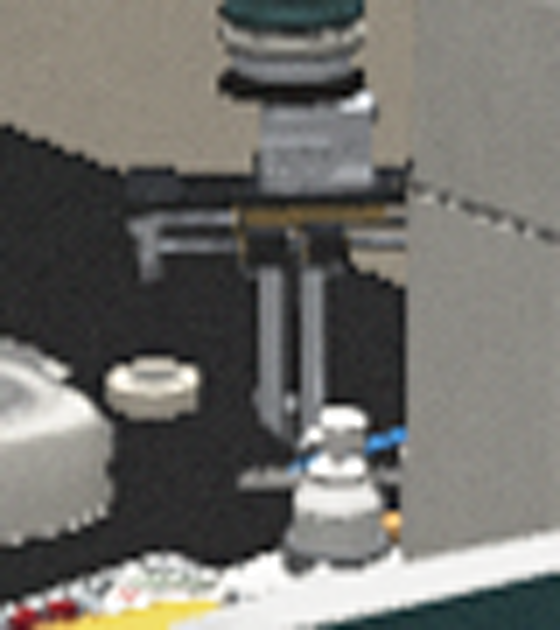

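>>> drive_tool(
  commands=[
    [[0,0.07,-0.039,0],[0,0.07,-0.039,0],[0,0.07,-0.039,0],[0,0,0,0.0213],[0,0,0,0.0213],[0,0,0,0.0213],[0,0,0,0.0213],[0,0,0,0.0213],[0,0,0,0.0213],[0,0,0,0.0213],[0,0,0,0.0213],[0,0,0,0],[0,0,0,0]],
  ],
)

```text
time: 7.2
tool_pos: [0.4789, 0.2231, 0.1265]
ee_rot: [-2.821, 1.568, -2.819]
wrist_force: [-0.0, 0.5, 0.1]
width: 0.0077
```

Run:
```python
from h import *
plan([.455,.105,.03],90)
```

```text
t7.2 pos [0.4789 0.2231 0.1265] jaw yaw 90.13 j6 -1.24 toolx [-0.002 -0.001 -1.   ] F [-0.   0.5  0.1] w 0.0077
   shift mm [  96.6 -118.   -23.9]  frac [ 0.3865 -0.4721 -0.0958]  rows>= 4
   turn deg 0.13 frac 0.0003 (alt frac -0.4997) per row max .0238
```

>>> drive_tool(
  commands=[
    [[0,-0.118,-0.024,0],[0,-0.118,-0.024,0],[0,-0.118,-0.024,0],[0,-0.118,-0.024,0],[0.1,0,0,0],[0.1,0,0,0],[0.1,0,0,0],[0.07,0,0,0],[0,0,0,0],[0,0,0,0],[0,0,0,0]],
  ],
)

```text
time: 8.3
tool_pos: [0.4566, 0.1056, 0.0367]
ee_rot: [0.131, 1.568, 0.131]
wrist_force: [-0.2, -1.3, -0.6]
width: 0.0077
```

Run:
```python
from h import *
plan([.455,.105,.0065],90)
```

```text
t8.3 pos [0.4566 0.1056 0.0367] jaw yaw 90.01 j6 -1.46 toolx [ 0.002  0.    -1.   ] F [-0.2 -1.3 -0.6] w 0.0077
   shift mm [30.2 -0.6 -1.6]  frac [ 0.1209 -0.0023 -0.0066]  rows>= 1
   turn deg 0.01 frac 0.0000 (alt frac -0.5000) per row max .0238
```

>>> drive_tool(
  commands=[
    [[0.05,0,0,0],[0.04,0,0,0],[0.02,0,0,0],[0.008,0,0,0],[0.004,0,0,0],[0,0,0,0],[0,0,0,0]],
  ],
)

```text
time: 9.0
tool_pos: [0.4551, 0.1054, 0.0065]
ee_rot: [-2.98, 1.569, -2.98]
wrist_force: [-5.5, -0.9, 12.0]
width: 0.0078
```

Contact (12 N). Release slightly and rise.

>>> drive_tool(
  commands=[
    [[-0.004,0,0,0],[0,0,0,0],[0,0,0,0],[0,0,0,0],[-0.06,0,0,0],[-0.2,0,0,0],[-0.2,0,0,0],[-0.2,0,0,0],[0,0,0,0]],
  ],
  grip=0.3,
)

```text
time: 9.9
tool_pos: [0.4601, 0.1059, 0.1794]
ee_rot: [0.113, 1.555, 0.112]
wrist_force: [0.4, 0.0, 0.3]
width: 0.0282
```

Run:
```python
from h import *
s=snap('top','t2');crop('t2',250,130,410,250,5,'t2c')
px=s['pixels'].astype(int);m=np.zeros((400,640),np.uint8)
for v in range(180,216):
    for u in range(268,306):
        if px[v,u,0]-px[v,u,2]>2 : m[v,u]=1
print('\n'.join(''.join('#' if m[v,u] else '.' for u in range(268,306)) for v in range(180,216)))
plan([.488,.268,.15],45)
```

```text
######................................
#####.................................
......................................
......................................
......................................
......................................
..................###.................
................#######...............
...............#########..............
..............##########..............
.............############.............
............##############............
...........################...........
..........##################..........
.........####################.........
........######################........
.......########################.......
......#########################.......
......#########################.......
......#########################.......
......########################........
.......######################.........
........####################..........
.........##################...........
..........################............
...........##############.............
............############..............
.............##########...............
..............########................
...............######.................
.................#....................
......................................
......................................
......................................
......................................
......................................
 t9.9 pos [0.4582 0.1057 0.1754] jaw yaw 89.97 j6 -1.46 toolx [ 0.009  0.001 -1.   ] F [ 0.6 -0.7  0.6] w 0.0279
   shift mm [ 25.9 162.3  29.5]  frac [0.1035 0.6491 0.1178]  rows>= 4
   turn deg 44.97 frac 0.1249 (alt frac -0.3751) per row max .0238
```

View pics/t2c.png

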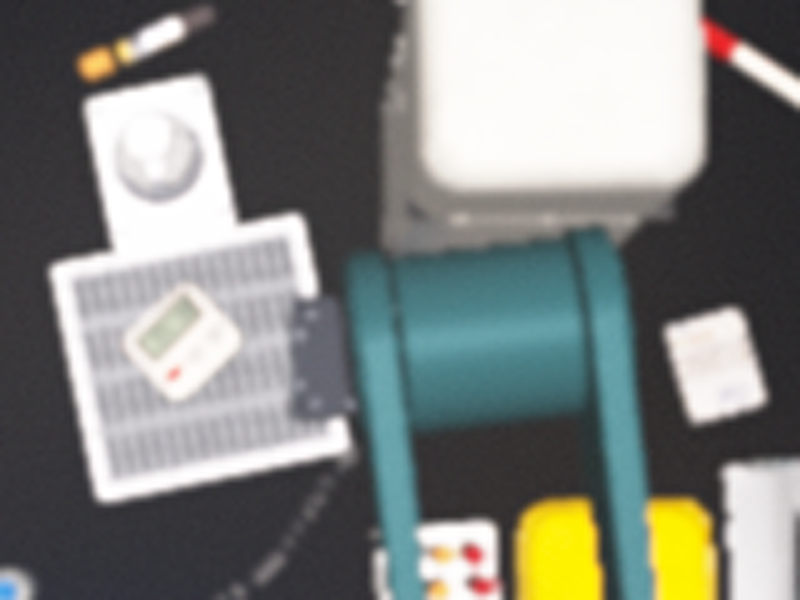

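>>> drive_tool(
  commands=[
    [[0.02,0.163,0.0295,0],[0.02,0.163,0.0295,0],[0.02,0.163,0.0295,0],[0.02,0.163,0.0295,0],[0,0,0,0.021],[0,0,0,0.021],[0,0,0,0.021],[0,0,0,0.021],[0,0,0,0.021],[0,0,0,0.021],[0,0,0,0],[0,0,0,0]],
  ],
  grip=1,
)

```text
time: 11.15
tool_pos: [0.4844, 0.2681, 0.1492]
ee_rot: [-1.958, 1.568, -2.748]
wrist_force: [-0.3, 0.3, -0.1]
width: 0.0944
```

Run:
```python
from h import *
plan([.4885,.2685,.05],44.5)
```

```text
t11.2 pos [0.4844 0.2681 0.1492] jaw yaw 44.76 j6 -0.38 toolx [-0.003 -0.001 -1.   ] F [-0.3  0.3 -0.1] w 0.0944
   shift mm [99.2  3.5  2.7]  frac [0.3968 0.0139 0.0106]  rows>= 2
   turn deg 0.26 frac 0.0007 (alt frac -0.4993) per row max .0238
```

>>> drive_tool(
  commands=[
    [[0.13,0.014,0.011,0],[0.13,0,0,0],[0.13,0,0,0],[0.1,0,0,0],[0.03,0,0,0],[0,0,0,0],[0,0,0,0]],
  ],
)

```text
time: 11.85
tool_pos: [0.4905, 0.2693, 0.0222]
ee_rot: [1.223, 1.569, 0.432]
wrist_force: [0.5, -0.4, 0.3]
width: 0.0937
```

>>> drive_tool(
  commands=[
    [[0,0,0,0],[0,0,0,0],[0,0,0,0],[0,0,0,0],[0,0,0,0]],
  ],
  grip=0,
)

```text
time: 12.35
tool_pos: [0.4899, 0.2691, 0.0214]
ee_rot: [1.351, 1.57, 0.558]
wrist_force: [0.5, 1.2, 1.5]
width: 0.0575
```

>>> drive_tool(
  commands=[
    [[0,0,0,0],[0,0,0,0],[0.01,0,0,0],[0.01,0,0,0],[0,0,0,0]],
  ],
  grip=0.9,
)

```text
time: 12.85
tool_pos: [0.4891, 0.2687, 0.0152]
ee_rot: [-1.974, 1.569, -2.766]
wrist_force: [0.0, -0.6, -0.0]
width: 0.0839
```

>>> drive_tool(
  commands=[
    [[0,0,0,0],[0,0,0,0],[0,0,0,0],[0,0,0,0],[0,0,0,0],[0,0,0,0],[0,0,0,0]],
  ],
  grip=0,
)

```text
time: 13.55
tool_pos: [0.4897, 0.269, 0.0161]
ee_rot: [1.442, 1.57, 0.65]
wrist_force: [0.3, -0.1, -0.2]
width: 0.0579
```

>>> drive_tool(
  commands=[
    [[-0.05,0,0,0],[-0.1,0,0,0],[-0.15,0,0,0],[-0.15,0,0,0],[-0.1,0,0,0],[0,0,0,0],[0,0,0,0]],
  ],
)

```text
time: 14.25
tool_pos: [0.4896, 0.2689, 0.1537]
ee_rot: [1.208, 1.57, 0.416]
wrist_force: [-0.2, 0.7, -0.9]
width: 0.0576
```

Run:
```python
from h import *
plan([.60,.387,.15],0)
```

```text
t14.2 pos [0.4896 0.2689 0.1537] jaw yaw 44.61 j6 -0.38 toolx [ 0.001  0.    -1.   ] F [-0.2  0.7 -0.9] w 0.0576
   shift mm [  3.9 161.5  -6.6]  frac [ 0.0155  0.646  -0.0264]  rows>= 4
   turn deg 44.61 frac 0.1239 (alt frac -0.3761) per row max .0238
```

>>> drive_tool(
  commands=[
    [[0,0.13,-0.005,0],[0,0.13,-0.005,0],[0,0.13,-0.005,0],[0,0.13,-0.005,0],[0,0.126,-0.005,0],[0,0,0,0.02],[0,0,0,0.02],[0,0,0,0.02],[0,0,0,0.02],[0,0,0,0.02],[0,0,0,0],[0,0,0,0]],
  ],
)

```text
time: 15.45
tool_pos: [0.5994, 0.3863, 0.151]
ee_rot: [-1.237, 1.567, -2.655]
wrist_force: [0.2, 0.1, -0.2]
width: 0.058
```

Run:
```python
from h import *
plan([.60,.387,.03],8)
s=snap('top','t3');crop('t3',200,110,320,240,4,'t3c')
```

```text
t15.4 pos [0.5994 0.3863 0.151 ] jaw yaw 8.76 j6 0.34 toolx [-0.004 -0.002 -1.   ] F [ 0.2  0.1 -0.2] w 0.0580
   shift mm [121.    1.2  -0.8]  frac [ 0.4839  0.0048 -0.0031]  rows>= 3
   turn deg 0.76 frac 0.0021 (alt frac -0.4979) per row max .0238
```

View pics/t3c.png

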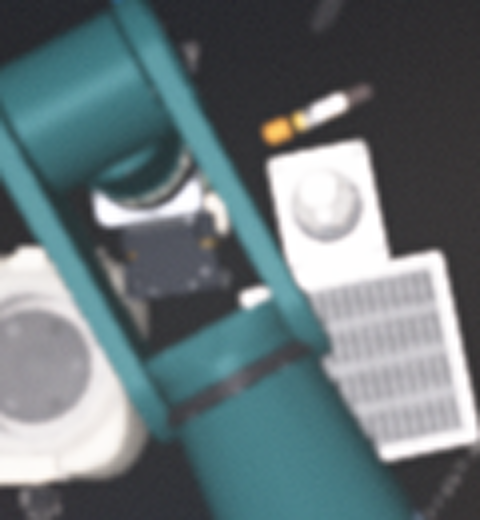

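>>> drive_tool(
  commands=[
    [[0.14,0,0,0],[0.14,0,0,0],[0.14,0,0,0],[0.08,0,0,0],[0.04,0,0,0],[0.02,0,0,0],[0,0,0,0],[0,0,0,0]],
  ],
)

```text
time: 16.3
tool_pos: [0.6013, 0.3874, 0.0154]
ee_rot: [1.929, 1.568, 0.509]
wrist_force: [-0.1, 0.1, 0.5]
width: 0.0578
```

>>> drive_tool(
  commands=[
    [[0.016,0,0,0],[0.012,0,0,0],[0.008,0,0,0],[0.004,0,0,0],[0,0,0,0]],
  ],
)

```text
time: 16.8
tool_pos: [0.6002, 0.3868, 0.0041]
ee_rot: [1.953, 1.571, 0.533]
wrist_force: [-1.1, -0.7, 1.9]
width: 0.058
```

>>> drive_tool(
  commands=[
    [[0,0,0,0],[0,0,0,0],[0,0,0,0],[-0.1,0,0,0],[-0.2,0,0,0],[-0.2,0,0,0],[-0.2,0,0,0],[0,0,0,0]],
  ],
  grip=0.85,
)

```text
time: 17.6
tool_pos: [0.6038, 0.3888, 0.1902]
ee_rot: [1.924, 1.552, 0.503]
wrist_force: [0.6, -0.1, 1.2]
width: 0.0796
```

Run:
```python
from h import *
plan([.48,.05,.18],90)
s=snap('side','s6');crop('s6',240,150,420,260,4,'s6c')
t=snap('top','t6');crop('t6',230,130,410,240,4,'t6c')
```

```text
t17.6 pos [0.6038 0.3888 0.1902] jaw yaw 8.61 j6 0.34 toolx [ 0.017  0.009 -1.   ] F [ 0.6 -0.1  1.2] w 0.0796
   shift mm [   5.1 -173.3  316.5]  frac [ 0.0202 -0.693   1.2659]  rows>= 8
   turn deg -81.39 frac -0.2261 (alt frac 0.2739) per row max .0238
```

View pics/s6c.png

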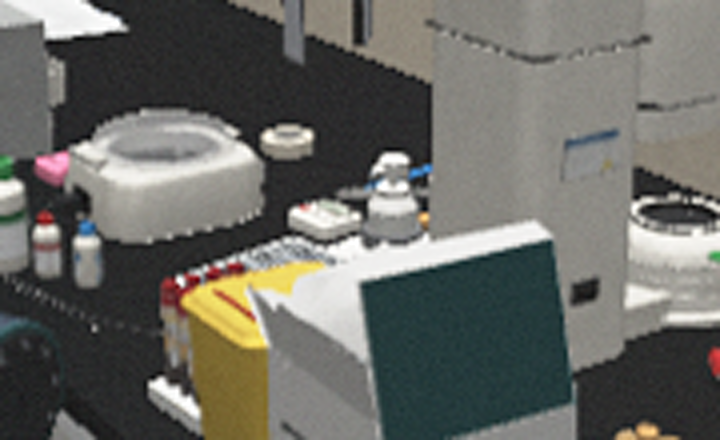

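View pics/t6c.png

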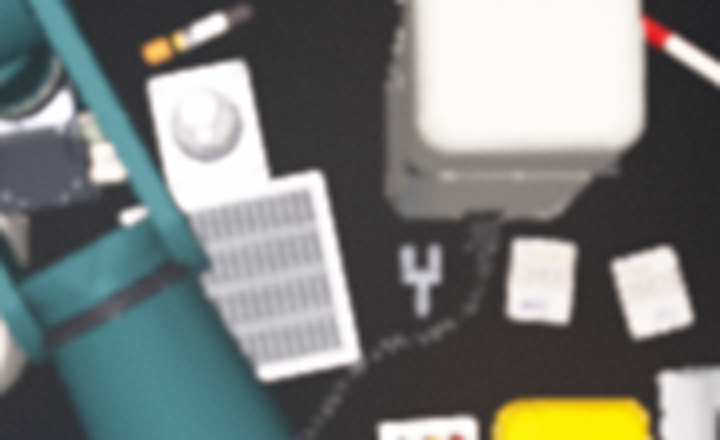

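```bash
cat >> h.py <<'E'
def rects(s,box,z,thr=125):
    u0,v0,u1,v1=box;m=np.zeros((400,640),np.uint8);m[v0:v1,u0:u1]=(s['pixels'][v0:v1,u0:u1].min(2)>thr)
    cs,_=cv2.findContours(m,cv2.RETR_EXTERNAL,cv2.CHAIN_APPROX_NONE);out=[]
    for k in cs:
        if cv2.contourArea(k)<100: continue
        r=cv2.minAreaRect(k.astype(np.float32));P=np.array([onplane(s,u,v,z)[:2] for u,v in cv2.boxPoints(r)])
        e=[P[1]-P[0],P[2]-P[1]];L=[np.hypot(*a) for a in e];i=int(np.argmax(L))
        M=cv2.moments(k);c=onplane(s,M['m10']/M['m00'],M['m01']/M['m00'],z)[:2]
        out.append((c,np.degrees(np.arctan2(e[i][1],e[i][0]))%180,L));print(np.round(r[0],1),'c',c.round(4),'rc',P.mean(0).round(4),'L',np.round(L,4),'longyaw %.1f'%out[-1][1])
    return out
E
python3 - <<'E'
from h import *
s=load('t6');rects(s,(350,185,410,220),.005);rects(s,(350,185,410,220),.005,160)
x=[depthpt(s,u,v) for v in range(176,192) for u in range(332,372,4)]
print(sorted([tuple(p.round(3)) for p in x if p[2]>.03 and p[2]<.5])[:12])
plan([.469,.0005,.19],83.6)
E
```

```text
[392.7 202.6] c [ 0.4683 -0.0958] rc [ 0.4685 -0.0961] L [0.0567 0.0715] longyaw 14.3
[365.  199.5] c [ 0.4801 -0.0006] rc [ 0.4806 -0.0008] L [0.0553 0.0726] longyaw 178.6
[392.5 202.6] c [ 0.4684 -0.0957] rc [ 0.4684 -0.0956] L [0.0538 0.0686] longyaw 15.5
[364.7 199.7] c [0.4799 0.    ] rc [4.799e-01 2.000e-04] L [0.0693 0.0535] longyaw 174.4
[(np.float64(0.506), np.float64(0.048), np.float64(0.056)), (np.float64(0.509), np.float64(0.049), np.float64(0.066)), (np.float64(0.509), np.float64(0.062), np.float64(0.066)), (np.float64(0.512), np.float64(0.049), np.float64(0.066)), (np.float64(0.513), np.float64(0.062), np.float64(0.062)), (np.float64(0.516), np.float64(0.049), np.float64(0.064)), (np.float64(0.516), np.float64(0.062), np.float64(0.061)), (np.float64(0.519), np.float64(0.049), np.float64(0.066)), (np.float64(0.519), np.float64(0.062), np.float64(0.068)), (np.float64(0.522), np.float64(0.049), np.float64(0.068)), (np.float64(0.522), np.float64(0.062), np.float64(0.068)), (np.float64(0.525), np.float64(0.049), np.float64(0.067))]
 t17.7 pos [0.6011 0.3873 0.1812] jaw yaw 8.61 j6 0.34 toolx [ 0.005  0.002 -1.   ] F [ 0.2  0.4 -0.2] w 0.0798
   shift mm [ -10.3 -188.5  362.6]  frac [-0.0414 -0.754   1.4505]  rows>= 9
   turn deg -74.99 frac -0.2083 (alt frac 0.2917) per row max .0238
```

>>> drive_tool(
  commands=[
    [[0,-0.15,-0.02,0],[0,-0.15,-0.02,0],[0,-0.15,-0.02,0],[0,-0.15,-0.02,0],[0,0,0,-0.0211],[0,0,0,-0.0211],[0,0,0,-0.0211],[0,0,0,-0.0211],[0,0,0,-0.0211],[0,0,0,-0.0211],[0,0,0,-0.0211],[0,0,0,-0.0211],[0,0,0,-0.0211],[0,0,0,-0.0211],[0,0,0,0],[0,0,0,0]],
  ],
  grip=0.78,
)

```text
time: 19.3
tool_pos: [0.4481, 0.3836, 0.1763]
ee_rot: [-2.448, 1.567, -2.546]
wrist_force: [1.3, -0.6, 0.0]
width: 0.0734
```

Run:
```python
from h import *
plan([.467,.001,.15],84.5)
```

```text
t19.3 pos [0.4481 0.3836 0.1763] jaw yaw 84.41 j6 -0.86 toolx [-0.003 -0.002 -1.   ] F [ 1.3 -0.6  0. ] w 0.0734
   shift mm [  27.  -378.8   56.1]  frac [ 0.1081 -1.5153  0.2245]  rows>= 8
   turn deg -0.09 frac -0.0003 (alt frac 0.4997) per row max .0238
```

>>> drive_tool(
  commands=[
    [[0.01,-0.152,0.0224,0],[0.01,-0.152,0.0224,0],[0.01,-0.152,0.0224,0],[0.01,-0.152,0.0224,0],[0.01,-0.152,0.0224,0],[0.01,-0.152,0.0224,0],[0.01,-0.152,0.0224,0],[0.01,-0.152,0.0224,0],[0.01,-0.152,0.0224,0],[0.01,-0.152,0.0224,0],[0,0,0,0],[0,0,0,0]],
  ],
)

```text
time: 20.5
tool_pos: [0.4683, 0.0002, 0.1528]
ee_rot: [2.547, 1.569, 2.449]
wrist_force: [-0.8, 0.1, -0.0]
width: 0.0733
```

Run:
```python
from h import *
plan([.467,.001,.02],84.5)
s=snap('top','t7');crop('t7',320,160,420,240,6,'t7c')
```

```text
t20.5 pos [4.683e-01 2.000e-04 1.528e-01] jaw yaw 84.37 j6 -1.59 toolx [-0.001  0.001 -1.   ] F [-0.8  0.1 -0. ] w 0.0733
   shift mm [132.8   0.6  -1.2]  frac [ 0.5312  0.0022 -0.0047]  rows>= 3
   turn deg -0.13 frac -0.0004 (alt frac 0.4996) per row max .0238
```

View pics/t7c.png

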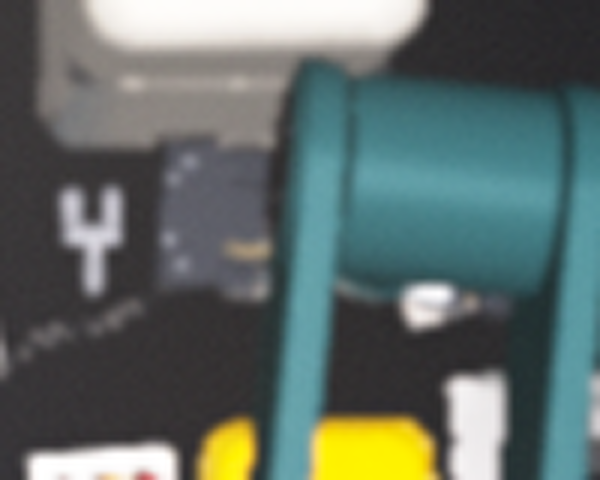

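>>> drive_tool(
  commands=[
    [[0.15,0,-0.004,0],[0.15,0,0,0],[0.15,0,0,0],[0.08,0,0,0],[0.03,0,0,0],[0.015,0,0,0],[0,0,0,0],[0,0,0,0]],
  ],
)

```text
time: 21.35
tool_pos: [0.469, 0.0008, 0.0113]
ee_rot: [0.02, 1.568, -0.075]
wrist_force: [-0.2, 0.1, -0.0]
width: 0.0732
```

>>> drive_tool(
  commands=[
    [[0.016,0,0,0],[0.012,0,0,0],[0,0,0,0],[0,0,0,0]],
  ],
)

```text
time: 21.75
tool_pos: [0.4676, 0.0006, 0.0027]
ee_rot: [1.858, 1.571, 1.763]
wrist_force: [0.2, -0.6, 0.1]
width: 0.0732
```

>>> drive_tool(
  commands=[
    [[0,0,0,0],[0,0,0,0],[0,0,0,0],[0,0,0,0],[0,0,0,0]],
  ],
  grip=0,
)

```text
time: 22.25
tool_pos: [0.4677, 0.0006, 0.0028]
ee_rot: [0.356, 1.571, 0.261]
wrist_force: [-0.2, -0.1, 0.7]
width: 0.0506
```

>>> drive_tool(
  commands=[
    [[-0.05,0,0,0],[-0.1,0,0,0],[-0.1,0,0,0],[-0.1,0,0,0],[-0.1,0,0,0],[0,0,0,0],[0,0,0,0]],
  ],
)

```text
time: 22.95
tool_pos: [0.468, 0.0006, 0.1158]
ee_rot: [0.013, 1.569, -0.082]
wrist_force: [-0.2, 0.5, -0.7]
width: 0.051
```

Run:
```python
from h import *
plan([.4298,.2995,.12],11.5)
```

```text
t22.9 pos [0.468  0.0006 0.1158] jaw yaw 84.57 j6 -1.60 toolx [ 0.002 -0.    -1.   ] F [-0.2  0.5 -0.7] w 0.0510
   shift mm [ -4.3 294.  -66.3]  frac [-0.0171  1.1759 -0.2651]  rows>= 7
   turn deg 73.07 frac 0.2030 (alt frac -0.2970) per row max .0238
```

>>> drive_tool(
  commands=[
    [[0,0.1176,-0.0265,0],[0,0.1176,-0.0265,0],[0,0.1176,-0.0265,0],[0,0.1176,-0.0265,0],[0,0.1176,-0.0265,0],[0,0.1176,-0.0265,0],[0,0.1176,-0.0265,0],[0,0.1176,-0.0265,0],[0,0.1176,-0.0265,0],[0,0.1176,-0.0265,0],[0,0,0,0.0203],[0,0,0,0.0203],[0,0,0,0.0203],[0,0,0,0.0203],[0,0,0,0.0203],[0,0,0,0.0203],[0,0,0,0.0203],[0,0,0,0.0203],[0,0,0,0.0203],[0,0,0,0.0203]],
  ],
)

```text
time: 24.95
tool_pos: [0.4283, 0.2989, 0.1129]
ee_rot: [-1.278, 1.567, -2.654]
wrist_force: [0.3, -0.2, -0.0]
width: 0.0509
```

>>> drive_tool(
  commands=[
    [[0,0,0,0],[0,0,0,0]],
  ],
)

```text
time: 25.15
tool_pos: [0.4288, 0.2991, 0.1138]
ee_rot: [-1.291, 1.568, -2.659]
wrist_force: [-0.6, 0.1, -0.1]
width: 0.051
```

Run:
```python
from h import *
plan([.4298,.2995,.025],11.5)
s=snap('top','t8');crop('t8',240,150,420,260,4,'t8c')
```

```text
t25.1 pos [0.4288 0.2991 0.1138] jaw yaw 11.64 j6 0.30 toolx [-0.002 -0.001 -1.   ] F [-0.6  0.1 -0.1] w 0.0510
   shift mm [88.8  1.3 -0.3]  frac [ 0.3551  0.0052 -0.001 ]  rows>= 2
   turn deg 0.14 frac 0.0004 (alt frac -0.4996) per row max .0238
```

View pics/t8c.png

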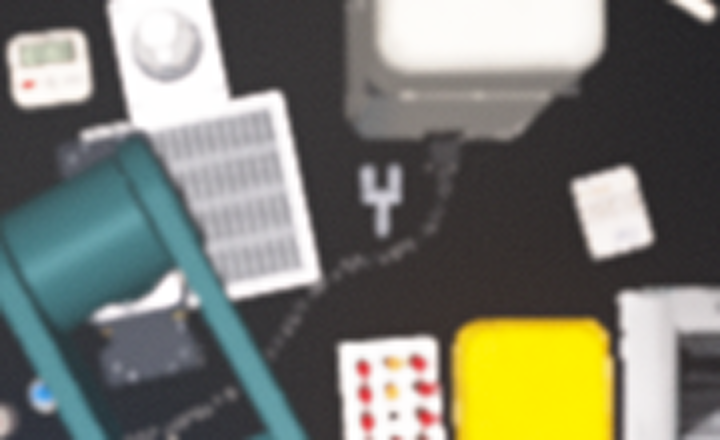

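>>> drive_tool(
  commands=[
    [[0.12,0.005,0,0],[0.12,0,0,0],[0.08,0,0,0],[0.03,0,0,0],[0.015,0,0,0],[0,0,0,0],[0,0,0,0]],
  ],
)

```text
time: 25.9
tool_pos: [0.4317, 0.3003, 0.0254]
ee_rot: [1.897, 1.568, 0.527]
wrist_force: [-0.6, -0.5, -1.0]
width: 0.0513
```

>>> drive_tool(
  commands=[
    [[0.016,0,0,0],[0.012,0,0,0],[0.008,0,0,0],[0,0,0,0],[0,0,0,0]],
  ],
)

```text
time: 26.4
tool_pos: [0.4307, 0.2998, 0.0149]
ee_rot: [-1.598, 1.571, -2.969]
wrist_force: [-0.1, 0.3, -0.6]
width: 0.0512
```

>>> drive_tool(
  commands=[
    [[0.006,0,0,0],[0,0,0,0]],
  ],
)

```text
time: 26.6
tool_pos: [0.4308, 0.2999, 0.0147]
ee_rot: [2.016, 1.571, 0.646]
wrist_force: [-2.2, -0.7, 5.8]
width: 0.0509
```

>>> drive_tool(
  commands=[
    [[0,0,0,0],[0,0,0,0],[0,0,0,0],[-0.06,0,0,0],[-0.2,0,0,0],[-0.2,0,0,0],[-0.1,0,0,0],[0,0,0,0]],
  ],
  grip=0.7,
)

```text
time: 27.4
tool_pos: [0.4334, 0.3013, 0.1589]
ee_rot: [1.879, 1.56, 0.509]
wrist_force: [0.5, 0.7, -0.6]
width: 0.0657
```

Run:
```python
from h import *
s=snap('top','t9');rects(s,(350,160,420,222),.005,140)
plan([.46,-.09,.16],104.5)
```

```text
[392.6 202.6] c [ 0.4683 -0.0959] rc [ 0.4684 -0.0958] L [0.0552 0.0706] longyaw 15.1
[370. 164.] c [ 0.6047 -0.0155] rc [ 0.6038 -0.021 ] L [0.139 0.028] longyaw 89.2
 t27.4 pos [0.4319 0.3004 0.1556] jaw yaw 11.49 j6 0.30 toolx [ 0.004  0.002 -1.   ] F [-0.5 -1.  -0.7] w 0.0657
   shift mm [ -5.2 -50.2 388.2]  frac [-0.021  -0.2009  1.5528]  rows>= 8
   turn deg 86.99 frac 0.2416 (alt frac -0.2584) per row max .0238
```

Run:
```python
from h import *
s=load('top0')
P=np.array([depthpt(s,u,v) for v in range(215,285,2) for u in range(350,470,2)])
for y0 in np.arange(-.4,.06,.04):
    q=P[(P[:,1]>y0)&(P[:,1]<y0+.04)&(P[:,2]>.05)&(P[:,2]<.6)]
    if len(q):print(y0.round(2),'maxz',np.percentile(q[:,2],97).round(3),'x',q[:,0].min().round(3),q[:,0].max().round(3))
```

```text
-0.36 maxz 0.094 x 0.355 0.413
-0.32 maxz 0.114 x 0.343 0.42
-0.28 maxz 0.197 x 0.217 0.415
-0.24 maxz 0.245 x 0.217 0.396
-0.2 maxz 0.195 x 0.219 0.396
-0.16 maxz 0.196 x 0.219 0.397
-0.12 maxz 0.18 x 0.219 0.397
-0.08 maxz 0.184 x 0.24 0.397
-0.04 maxz 0.14 x 0.249 0.373
-0.0 maxz 0.142 x 0.249 0.374
0.04 maxz 0.138 x 0.249 0.368
```

>>> drive_tool(
  commands=[
    [[0,0,0,0.02],[0,0,0,0.02],[0,0,0,0.02],[0,0,0,0.02],[0,0,0,0.02],[0,0,0,0.02],[0,0,0,0.02],[0,0,0,0.02],[0,0,0,0.02],[0,0,0,0.02],[0,0,0,0.02],[0,0,0,0.02],[0,0,0,0],[0,0,0,0]],
  ],
  grip=0.78,
)

```text
time: 28.85
tool_pos: [0.4299, 0.2993, 0.1514]
ee_rot: [0.216, 1.567, -2.66]
wrist_force: [-1.0, 0.0, 0.3]
width: 0.0734
```

Run:
```python
from h import *
plan([.456,-.099,.16],-75)
```

```text
t28.9 pos [0.4299 0.2993 0.1514] jaw yaw -74.77 j6 1.80 toolx [-0.003 -0.002 -1.   ] F [-1.   0.   0.3] w 0.0734
   shift mm [ -8.  391.2  79.5]  frac [-0.0321  1.5647  0.318 ]  rows>= 8
   turn deg 0.23 frac 0.0007 (alt frac -0.4993) per row max .0238
```

>>> drive_tool(
  commands=[
    [[0,0.1567,0.0282,0],[0,0.1567,0.0282,0],[0,0.1567,0.0282,0],[0,0.1567,0.0282,0],[0,0.1567,0.0282,0],[0,0.1567,0.0282,0],[0,0.1567,0.0282,0],[0,0.1567,0.0282,0],[0,0.1567,0.0282,0],[0,0.1567,0.0282,0],[0,0,0,0],[0,0,0,0],[0,0,0,0]],
  ],
)

```text
time: 30.15
tool_pos: [0.4644, -0.0959, 0.153]
ee_rot: [-1.143, 1.57, 2.263]
wrist_force: [-0.3, 0.6, -0.2]
width: 0.0731
```

Run:
```python
from h import *
plan([.4636,-.0971,.02],-75)
s=snap('top','t10');crop('t10',240,150,420,260,4,'t10c');rects(s,(260,190,300,230),.017,200)
```

```text
t30.1 pos [ 0.4644 -0.0959  0.153 ] jaw yaw -74.82 j6 0.98 toolx [-0.001  0.001 -1.   ] F [-0.3  0.6 -0.2] w 0.0731
   shift mm [133.    1.1   1. ]  frac [0.5319 0.0045 0.0041]  rows>= 3
   turn deg 0.18 frac 0.0005 (alt frac -0.4995) per row max .0238
[282.6 206.6] c [0.4354 0.2945] rc [0.4599 0.2827] L [0.1215 0.1391] longyaw 10.6
```

View pics/t10c.png

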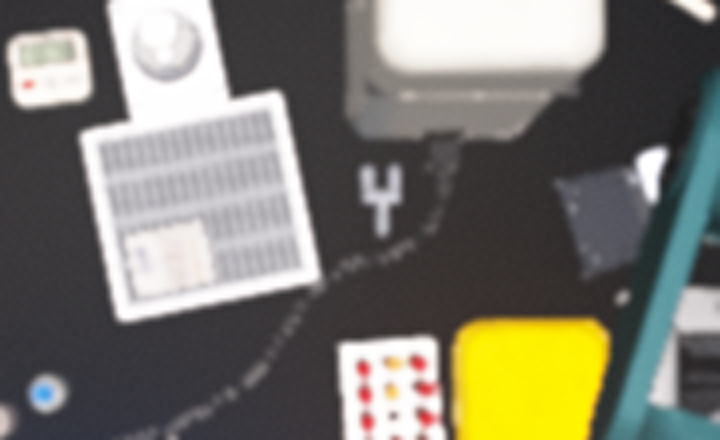

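>>> drive_tool(
  commands=[
    [[0.15,0.0045,0.004,0],[0.15,0,0,0],[0.15,0,0,0],[0.08,0,0,0],[0.03,0,0,0],[0.015,0,0,0],[0.015,0,0,0],[0.01,0,0,0],[0,0,0,0],[0,0,0,0]],
  ],
)

```text
time: 31.2
tool_pos: [0.4646, -0.0984, 0.0042]
ee_rot: [2.596, 1.569, -0.282]
wrist_force: [-0.2, -1.1, -0.2]
width: 0.0732
```

>>> drive_tool(
  commands=[
    [[0.005,0,0,0],[0,0,0,0],[0,0,0,0],[0,0,0,0],[0,0,0,0],[0,0,0,0]],
  ],
  grip=0,
)

```text
time: 31.8
tool_pos: [0.464, -0.0982, 0.0023]
ee_rot: [-3.018, 1.571, 0.387]
wrist_force: [1.1, -0.1, -0.1]
width: 0.0511
```

>>> drive_tool(
  commands=[
    [[-0.05,0,0,0],[-0.1,0,0,0],[-0.1,0,0,0],[-0.1,0,0,0],[-0.15,0,0,0],[0,0,0,0],[0,0,0,0]],
  ],
)

```text
time: 32.5
tool_pos: [0.4648, -0.0984, 0.1288]
ee_rot: [2.58, 1.567, -0.298]
wrist_force: [-0.6, -0.2, 0.5]
width: 0.0511
```

Run:
```python
from h import *
plan([.4486,.2075,.13],11.5)
s=load('t10');print(onplane(s,282,214.75,.017))
```

```text
t32.5 pos [ 0.4648 -0.0984  0.1288] jaw yaw -74.91 j6 0.98 toolx [ 0.003 -0.001 -1.   ] F [-0.6 -0.2  0.5] w 0.0511
   shift mm [  -1.6 -299.5  -64. ]  frac [-0.0063 -1.1981 -0.2561]  rows>= 7
   turn deg -86.41 frac -0.2400 (alt frac 0.2600) per row max .0238
[0.43182116 0.28507116 0.017     ]
```

>>> drive_tool(
  commands=[
    [[0,-0.1331,-0.0285,0],[0,-0.1331,-0.0285,0],[0,-0.1331,-0.0285,0],[0,-0.1331,-0.0285,0],[0,-0.1331,-0.0285,0],[0,-0.1331,-0.0285,0],[0,-0.1331,-0.0285,0],[0,-0.1331,-0.0285,0],[0,-0.1331,-0.0285,0],[0,0,0,0]],
  ],
)

```text
time: 33.5
tool_pos: [0.4462, 0.2106, 0.1252]
ee_rot: [-0.375, 1.567, 3.035]
wrist_force: [0.5, -0.2, -0.5]
width: 0.0509
```

>>> drive_tool(
  commands=[
    [[0,0,0,-0.02],[0,0,0,-0.02],[0,0,0,-0.02],[0,0,0,-0.02],[0,0,0,-0.02],[0,0,0,-0.02],[0,0,0,-0.02],[0,0,0,-0.02],[0,0,0,-0.02],[0,0,0,-0.02],[0,0,0,-0.02],[0,0,0,-0.02],[0,0,0,0],[0,0,0,0]],
  ],
)

```text
time: 34.9
tool_pos: [0.4475, 0.2069, 0.1262]
ee_rot: [-1.337, 1.569, -2.711]
wrist_force: [-0.5, -0.2, 0.4]
width: 0.0511
```

Run:
```python
from h import *
plan([.4486,.2075,.0255],11.5)
```

```text
t34.9 pos [0.4475 0.2069 0.1262] jaw yaw 11.30 j6 0.12 toolx [-0.002 -0.001 -1.   ] F [-0.5 -0.2  0.4] w 0.0511
   shift mm [100.7   1.4  -0.4]  frac [ 0.4029  0.0057 -0.0016]  rows>= 3
   turn deg -0.20 frac -0.0005 (alt frac 0.4995) per row max .0238
```

>>> drive_tool(
  commands=[
    [[0.13,0,0.006,0],[0.13,0,0,0],[0.08,0,0,0],[0.04,0,0,0],[0.03,0,0,0],[0.012,0,0,0],[0,0,0,0],[0,0,0,0]],
  ],
)

```text
time: 35.7
tool_pos: [0.4491, 0.2065, 0.0228]
ee_rot: [1.702, 1.569, 0.332]
wrist_force: [0.3, -0.2, 0.3]
width: 0.051
```

>>> drive_tool(
  commands=[
    [[0.016,0,0,0],[0.012,0,0,0],[0.006,0,0,0],[0,0,0,0]],
  ],
)

```text
time: 36.1
tool_pos: [0.4485, 0.2063, 0.0143]
ee_rot: [1.746, 1.57, 0.376]
wrist_force: [-1.9, -0.8, 5.0]
width: 0.0507
```

>>> drive_tool(
  commands=[
    [[0,0,0,0],[0,0,0,0],[0,0,0,0],[-0.06,0,0,0],[-0.2,0,0,0],[-0.2,0,0,0],[-0.2,0,0,0],[0,0,0,0]],
  ],
  grip=0.7,
)

```text
time: 36.9
tool_pos: [0.4524, 0.2077, 0.187]
ee_rot: [1.696, 1.554, 0.325]
wrist_force: [0.2, -0.3, -0.2]
width: 0.0656
```

Run:
```python
from h import *
s=snap('top','t11');crop('t11',240,140,420,250,4,'t11c')
plan([.615,.2855,.14],11.5)
```

```text
t37.0 pos [0.4507 0.207  0.1829] jaw yaw 11.49 j6 0.12 toolx [ 0.009  0.003 -1.   ] F [-0.7 -0.5 -0.2] w 0.0659
   shift mm [ 44.6 176.2 -44.1]  frac [ 0.1784  0.7048 -0.1765]  rows>= 4
   turn deg -0.01 frac -0.0000 (alt frac 0.5000) per row max .0238
```

View pics/t11c.png

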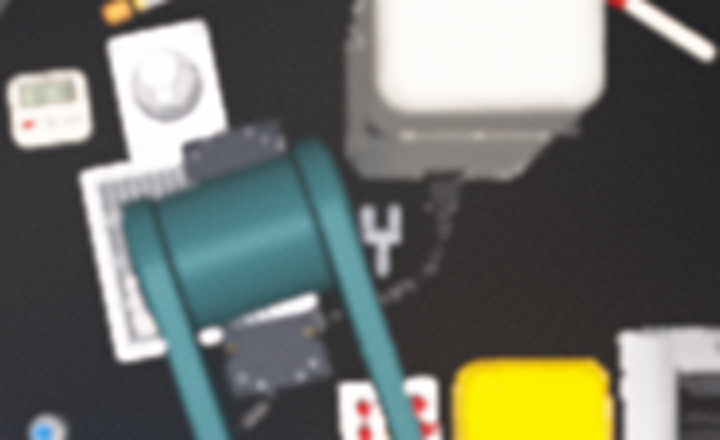

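>>> drive_tool(
  commands=[
    [[0,0.14,-0.035,0],[0,0.14,-0.035,0],[0,0.14,-0.035,0],[0,0.14,-0.035,0],[0,0.142,-0.035,0],[0.08,0,0,0],[0.05,0,0,0],[0,0,0,0],[0,0,0,0]],
  ],
  grip=0,
)

```text
time: 37.85
tool_pos: [0.6104, 0.2836, 0.1448]
ee_rot: [-1.46, 1.569, -2.83]
wrist_force: [-0.7, 0.4, 0.5]
width: 0.0007
```

Run:
```python
from h import *
plan([.615,.2855,.104],11.5)
s=snap('side','s12');crop('s12',310,150,370,220,9,'s12c')
t=snap('top','t12');crop('t12',240,140,420,250,4,'t12c')
```

```text
t37.9 pos [0.6104 0.2836 0.1448] jaw yaw 11.49 j6 0.15 toolx [-0.002 -0.001 -1.   ] F [-0.7  0.4  0.5] w 0.0007
   shift mm [40.8  4.9 -0.9]  frac [ 0.163   0.0197 -0.0037]  rows>= 1
   turn deg -0.01 frac -0.0000 (alt frac 0.5000) per row max .0238
```

View pics/s12c.png

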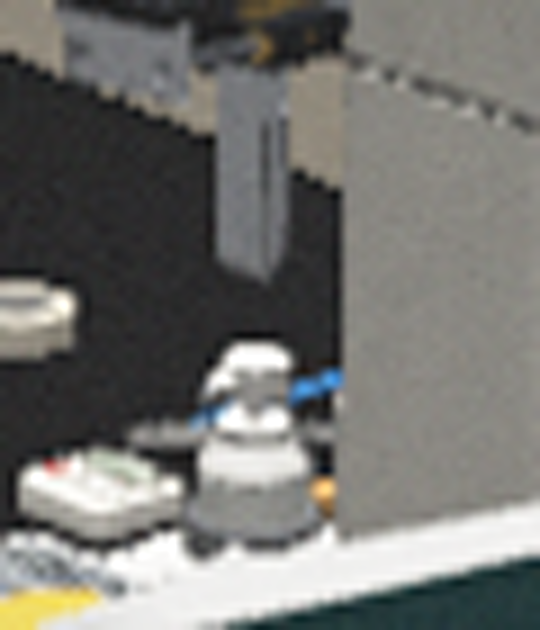

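View pics/t12c.png

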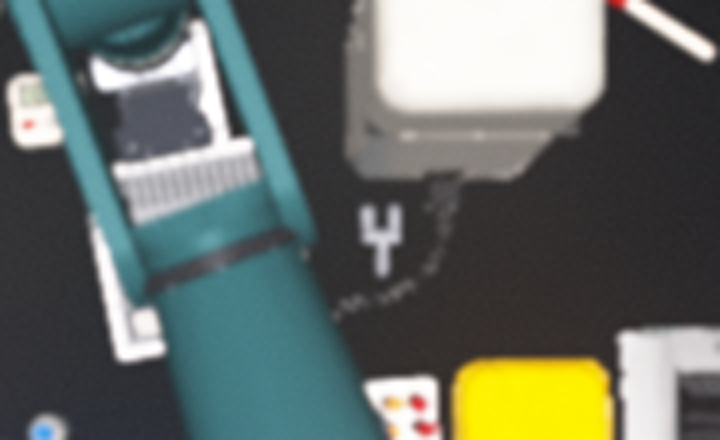

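>>> drive_tool(
  commands=[
    [[0.1,0.019,-0.003,0],[0.055,0,0,0],[0,0,0,0],[0,0,0,0]],
  ],
)

```text
time: 38.35
tool_pos: [0.6157, 0.2856, 0.1072]
ee_rot: [-1.632, 1.57, -3.002]
wrist_force: [-0.9, -0.6, -0.7]
width: 0.0005
```

>>> drive_tool(
  commands=[
    [[0.012,0,0,0],[0.012,0,0,0],[0.012,0,0,0],[0,0,0,0]],
  ],
)

```text
time: 38.75
tool_pos: [0.6167, 0.286, 0.0994]
ee_rot: [1.747, 1.568, 0.377]
wrist_force: [-1.2, -0.1, 5.4]
width: 0.0002
```

>>> drive_tool(
  commands=[
    [[0.012,0,0,0],[0.012,0,0,0],[0.006,0,0,0],[0,0,0,0],[0,0,0,0]],
  ],
)

```text
time: 39.25
tool_pos: [0.6168, 0.286, 0.0938]
ee_rot: [1.718, 1.567, 0.347]
wrist_force: [-1.6, -0.1, 9.9]
width: 0.0007
```

>>> drive_tool(
  commands=[
    [[0.008,0,0,0],[0,0,0,0],[0,0,0,0]],
  ],
)

```text
time: 39.55
tool_pos: [0.6168, 0.286, 0.0937]
ee_rot: [1.709, 1.566, 0.339]
wrist_force: [-4.1, -1.6, 14.6]
width: 0.0005
```

>>> drive_tool(
  commands=[
    [[-0.04,0,0,0],[-0.04,0,0,0],[-0.12,0,0,0],[-0.15,0,0,0],[0,0,0,0],[0,0,0,0]],
  ],
)

```text
time: 40.15
tool_pos: [0.6165, 0.2859, 0.1769]
ee_rot: [1.75, 1.569, 0.379]
wrist_force: [-0.2, 0.4, -0.3]
width: 0.0001
```

Run:
```python
from h import *
plan([.47,.25,.18],11.5)
s=snap('side','s13');crop('s13',310,150,370,220,9,'s13c')
for v in range(186,193): print(v,' '.join('%4d'%(depthpt(s,u,v)[2]*1000) for u in range(334,344)))
```

```text
t40.1 pos [0.6165 0.2859 0.1769] jaw yaw 11.49 j6 0.15 toolx [ 0.002  0.001 -1.   ] F [-0.2  0.4 -0.3] w 0.0001
   shift mm [  -3.4 -150.7    6. ]  frac [-0.0136 -0.6029  0.0241]  rows>= 4
   turn deg -0.01 frac -0.0000 (alt frac 0.5000) per row max .0238
186   -1   -1    0   -4   -3   -1   -3   -1   -2   -5
187    0   -5    0    0   -3   -2   -1   -4    0    0
188   -2   -1   -3   -1    0   -6   -1   -2   -1   -2
189   -2   99   99   99  102  100  100    0   -4   -2
190  100  100   98  101  100  100   98   99    0   -1
191   95   98   97  100   99  100   97   98   -5   -3
192   95   97   95   93   96   95   92   94   -1   -3
```

View pics/s13c.png

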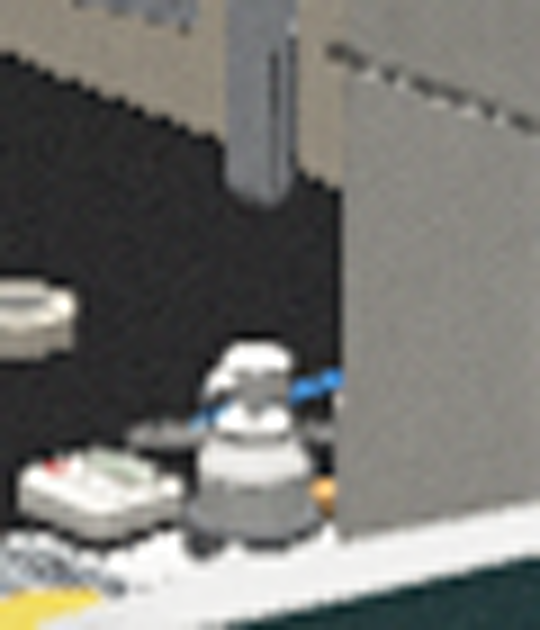

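>>> drive_tool(
  commands=[
    [[0,-0.13,0,0],[0,-0.13,0,0],[0,-0.13,0,0],[0,-0.13,0,0],[0,-0.13,0,0],[0,-0.08,0.15,0],[0,-0.03,0.15,0],[0,-0.03,0.15,0],[0,0,0.15,0],[0,0,0.15,0],[0,0,0.1,0],[0,0,0,0],[0,0,0,0]],
  ],
  grip=0.78,
)

```text
time: 41.5
tool_pos: [0.4638, 0.0382, 0.1741]
ee_rot: [-2.014, 1.567, 2.897]
wrist_force: [-0.2, -0.1, 0.3]
width: 0.0731
```

Run:
```python
from h import *
plan([.43,.30,.18],11.5)
s=snap('top','t13');crop('t13',240,140,420,250,4,'t13c')
crop('t13',258,180,322,235,12,'t13d')
```

```text
t41.5 pos [0.4638 0.0382 0.1741] jaw yaw 11.41 j6 -0.24 toolx [-0.004  0.001 -1.   ] F [-0.2 -0.1  0.3] w 0.0731
   shift mm [  -5.6   18.6 -263.4]  frac [-0.0222  0.0746 -1.0535]  rows>= 6
   turn deg -0.09 frac -0.0002 (alt frac 0.4998) per row max .0238
```

View pics/t13c.png

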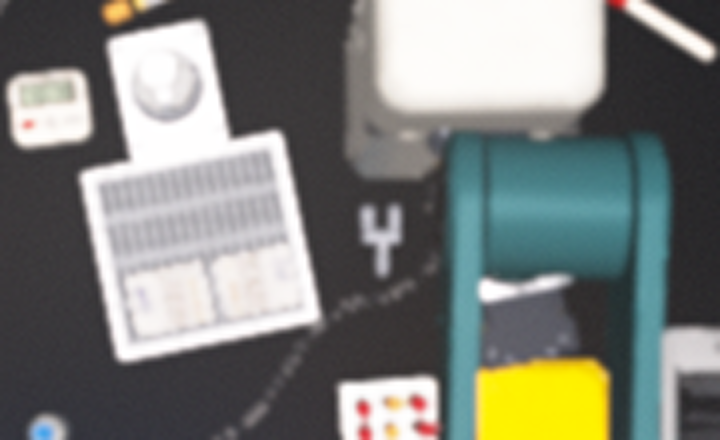

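View pics/t13d.png

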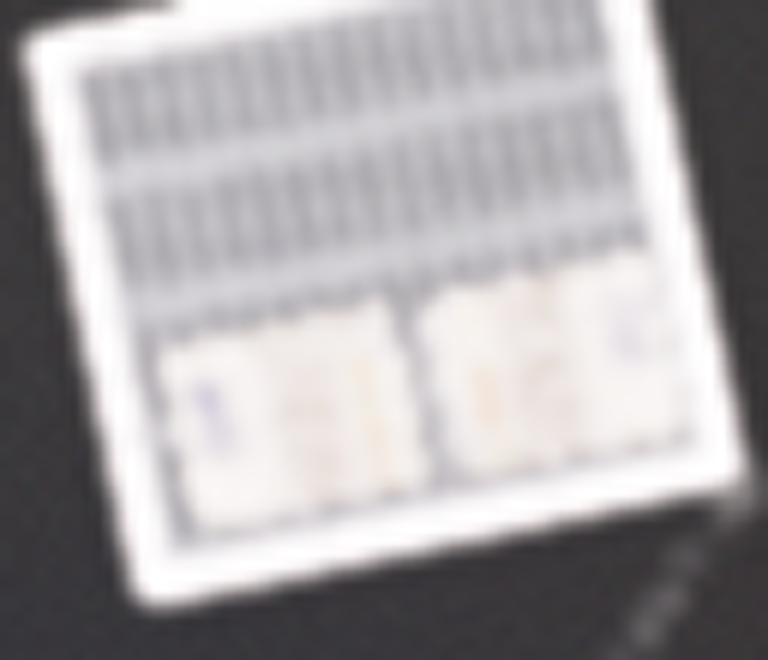

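Run:
```python
from h import *
s=load('t13');A=onplane(s,282.6,214.6,.017);B=onplane(s,304.5,210.4,.017);print(A,B)
plan([B[0],B[1],.13],11.5)
```

```text
[0.43230251 0.28301969 0.017     ] [0.44553405 0.20812038 0.017     ]
 t41.5 pos [0.464  0.0387 0.1745] jaw yaw 11.49 j6 -0.24 toolx [-0.003  0.001 -1.   ] F [ 0.2  0.5 -0.3] w 0.0733
   shift mm [  44.7   15.8 -169.6]  frac [ 0.1787  0.0633 -0.6784]  rows>= 4
   turn deg -0.01 frac -0.0000 (alt frac 0.5000) per row max .0238
```

>>> drive_tool(
  commands=[
    [[0,0.0137,-0.1366,0],[0,0.0137,-0.1366,0],[0,0.0137,-0.1366,0],[0,0.0137,-0.1366,0],[0,0.0137,-0.1366,0],[0.1,0,0,0],[0.08,0,0,0],[0,0,0,0],[0,0,0,0]],
  ],
)

```text
time: 42.45
tool_pos: [0.4468, 0.2097, 0.1307]
ee_rot: [-1.705, 1.569, -3.074]
wrist_force: [-0.0, 0.1, 0.9]
width: 0.0731
```

Run:
```python
from h import *
plan([.4465,.2095,.0155],11.5)
```

```text
t42.5 pos [0.4468 0.2097 0.1307] jaw yaw 11.58 j6 0.12 toolx [-0.001 -0.    -1.   ] F [-0.   0.1  0.9] w 0.0731
   shift mm [115.2  -0.2   0.2]  frac [ 0.4608 -0.0007  0.0007]  rows>= 3
   turn deg 0.08 frac 0.0002 (alt frac -0.4998) per row max .0238
```

>>> drive_tool(
  commands=[
    [[0.14,0,0,0],[0.14,0,0,0],[0.1,0,0,0],[0.04,0,0,0],[0.02,0,0,0],[0.012,0,0,0],[0,0,0,0],[0,0,0,0]],
  ],
)

```text
time: 43.25
tool_pos: [0.4487, 0.2093, 0.0194]
ee_rot: [1.715, 1.568, 0.345]
wrist_force: [-0.4, 0.0, -0.5]
width: 0.0731
```

>>> drive_tool(
  commands=[
    [[0.014,0,0,0],[0.002,0,0,0],[0,0,0,0]],
  ],
)

```text
time: 43.55
tool_pos: [0.4476, 0.2089, 0.014]
ee_rot: [2.882, 1.571, 1.511]
wrist_force: [0.7, -0.6, -0.4]
width: 0.0733
```

>>> drive_tool(
  commands=[
    [[0,0,0,0],[0,0,0,0],[0,0,0,0],[0,0,0,0],[0,0,0,0]],
  ],
  grip=0,
)

```text
time: 44.05
tool_pos: [0.4477, 0.2089, 0.014]
ee_rot: [1.995, 1.571, 0.625]
wrist_force: [0.1, 0.5, -0.7]
width: 0.0512
```

>>> drive_tool(
  commands=[
    [[-0.05,0,0,0],[-0.1,0,0,0],[-0.1,0,0,0],[-0.1,0,0,0],[-0.1,0,0,0],[0,0,0,0],[0,0,0,0]],
  ],
)

```text
time: 44.75
tool_pos: [0.4478, 0.209, 0.127]
ee_rot: [1.738, 1.569, 0.368]
wrist_force: [-0.4, -0.9, -0.7]
width: 0.051
```

Run:
```python
from h import *
plan([.455,.03,.14],99.4)
```

```text
t44.8 pos [0.4478 0.209  0.127 ] jaw yaw 11.49 j6 0.12 toolx [ 0.001  0.001 -1.   ] F [-0.4 -0.9 -0.7] w 0.0510
   shift mm [-13.1 -28.6 176.8]  frac [-0.0524 -0.1145  0.7073]  rows>= 4
   turn deg -87.91 frac -0.2442 (alt frac 0.2558) per row max .0238
```

>>> drive_tool(
  commands=[
    [[0,0,0,0.0197],[0,0,0,0.0197],[0,0,0,0.0197],[0,0,0,0.0197],[0,0,0,0.0197],[0,0,0,0.0197],[0,0,0,0.0197],[0,0,0,0.0197],[0,0,0,0.0197],[0,0,0,0.0197],[0,0,0,0.0197],[0,0,0,0.0197],[0,0,0,0.0197],[0,0,0,0],[0,0,0,0]],
  ],
)

```text
time: 46.25
tool_pos: [0.4468, 0.2086, 0.125]
ee_rot: [0.112, 1.568, -2.865]
wrist_force: [0.7, 0.9, -0.6]
width: 0.051
```

Run:
```python
from h import *
plan([.461,-.21,.135],-80.6)
```

```text
t46.2 pos [0.4468 0.2086 0.125 ] jaw yaw -80.56 j6 1.73 toolx [-0.003 -0.001 -1.   ] F [ 0.7  0.9 -0.6] w 0.0510
   shift mm [ -9.8 415.3  54.6]  frac [-0.039   1.6612  0.2185]  rows>= 9
   turn deg 0.04 frac 0.0001 (alt frac -0.4999) per row max .0238
```

>>> drive_tool(
  commands=[
    [[-0.004,0.151,0.0199,0],[-0.004,0.151,0.0199,0],[-0.004,0.151,0.0199,0],[-0.004,0.151,0.0199,0],[-0.004,0.151,0.0199,0],[-0.004,0.151,0.0199,0],[-0.004,0.151,0.0199,0],[-0.004,0.151,0.0199,0],[-0.004,0.151,0.0199,0],[-0.004,0.151,0.0199,0],[-0.004,0.151,0.0199,0],[0,0,0,0],[0,0,0,0]],
  ],
)

```text
time: 47.55
tool_pos: [0.4602, -0.21, 0.1367]
ee_rot: [-1.033, 1.569, 2.27]
wrist_force: [1.3, -0.1, -0.2]
width: 0.0512
```

Run:
```python
from h import *
plan([.5925,-.3545,.13],-80.6)
s=snap('top','t14');crop('t14',330,120,490,240,5,'t14c')
R=None
```

```text
t47.5 pos [ 0.4602 -0.21    0.1367] jaw yaw -80.74 j6 0.87 toolx [-0.001  0.001 -1.   ] F [ 1.3 -0.1 -0.2] w 0.0512
   shift mm [   6.3  163.9 -107.4]  frac [ 0.0251  0.6557 -0.4295]  rows>= 4
   turn deg -0.14 frac -0.0004 (alt frac 0.4996) per row max .0238
```

View pics/t14c.png

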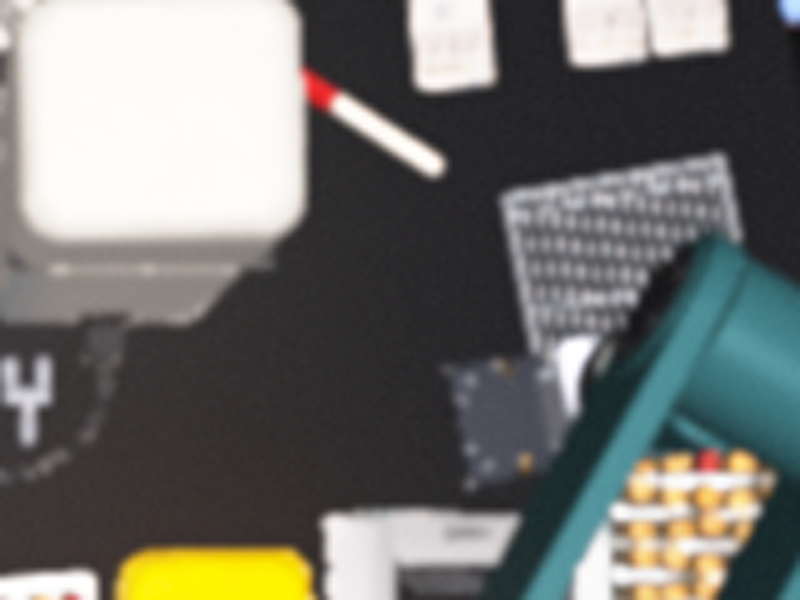

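>>> drive_tool(
  commands=[
    [[0,0.11,-0.0717,0],[0,0.11,-0.0717,0],[0,0.11,-0.0717,0],[0,0.11,-0.0717,0],[0,0.11,-0.0717,0],[0,0.106,-0.0717,0],[0,0,0,0],[0,0,0,0],[0,0,0,0]],
  ],
)

```text
time: 48.5
tool_pos: [0.5931, -0.3525, 0.1376]
ee_rot: [-1.303, 1.57, 2.003]
wrist_force: [0.1, 0.5, -0.5]
width: 0.0514
```

Run:
```python
from h import *
plan([.5925,-.3545,.0155],-80.6)
```

```text
t48.5 pos [ 0.5931 -0.3525  0.1376] jaw yaw -80.60 j6 0.79 toolx [-0.     0.001 -1.   ] F [ 0.1  0.5 -0.5] w 0.0514
   shift mm [122.1   2.    0.9]  frac [0.4885 0.0079 0.0037]  rows>= 3
   turn deg 0.00 frac 0.0000 (alt frac -0.5000) per row max .0238
```

>>> drive_tool(
  commands=[
    [[0.14,0.006,0,0],[0.14,0,0,0],[0.1,0,0,0],[0.05,0,0,0],[0.02,0,0,0],[0.012,0,0,0],[0,0,0,0],[0,0,0,0]],
  ],
)

```text
time: 49.3
tool_pos: [0.5944, -0.3563, 0.0239]
ee_rot: [2.399, 1.568, -0.581]
wrist_force: [0.1, -0.1, 0.1]
width: 0.051
```

>>> drive_tool(
  commands=[
    [[0.016,0,0,0],[0.012,0,0,0],[0.008,0,0,0],[0,0,0,0]],
  ],
)

```text
time: 49.7
tool_pos: [0.5936, -0.3558, 0.0138]
ee_rot: [2.52, 1.57, -0.46]
wrist_force: [-1.2, 0.8, 4.0]
width: 0.0512
```

>>> drive_tool(
  commands=[
    [[0,0,0,0],[0,0,0,0],[0,0,0,0],[-0.06,0,0,0],[-0.2,0,0,0],[-0.2,0,0,0],[-0.04,0,0,0],[0,0,0,0],[0,0,0,0]],
  ],
  grip=0.7,
)

```text
time: 50.6
tool_pos: [0.5931, -0.3554, 0.1372]
ee_rot: [-0.828, 1.569, 2.475]
wrist_force: [-0.5, 0.0, -1.2]
width: 0.0662
```

Run:
```python
from h import *
plan([.461,-.21,.14],-80.6)
```

```text
t50.6 pos [ 0.5931 -0.3554  0.1372] jaw yaw -80.71 j6 0.79 toolx [-0.001  0.001 -1.   ] F [-0.5  0.  -1.2] w 0.0662
   shift mm [  -2.6 -164.8  106.9]  frac [-0.0103 -0.6593  0.4274]  rows>= 4
   turn deg -0.11 frac -0.0003 (alt frac 0.4997) per row max .0238
```

Back via the waypoint toward the station.

>>> drive_tool(
  commands=[
    [[0,-0.11,0.0713,0],[0,-0.11,0.0713,0],[0,-0.11,0.0713,0],[0,-0.11,0.0713,0],[0,-0.11,0.0713,0],[0,-0.109,0.0713,0],[0,0,0,0],[0,-0.16,-0.022,0],[0,-0.16,-0.022,0],[0,-0.16,-0.022,0],[0,-0.16,-0.022,0],[0,-0.16,-0.022,0],[0,-0.16,-0.022,0],[0,-0.16,-0.022,0],[0,-0.16,-0.022,0],[0,-0.16,-0.022,0],[0,0,0,0],[0,0,0,0]],
  ],
)

```text
time: 52.4
tool_pos: [0.4515, 0.1531, 0.136]
ee_rot: [0.231, 1.567, -2.746]
wrist_force: [0.3, 0.6, -0.3]
width: 0.0659
```

Run:
```python
from h import *
plan([.432,.285,.13],11.5)
s=snap('top','t15');crop('t15',240,120,500,250,3,'t15c');crop('t15',420,140,490,215,8,'t15d')
```

```text
t52.4 pos [0.4515 0.1531 0.136 ] jaw yaw -80.59 j6 1.62 toolx [-0.003 -0.001 -1.   ] F [ 0.3  0.6 -0.3] w 0.0659
   shift mm [   5.9 -133.3   -2.4]  frac [ 0.0237 -0.5333 -0.0094]  rows>= 3
   turn deg 87.91 frac 0.2442 (alt frac -0.2558) per row max .0238
```

View pics/t15c.png

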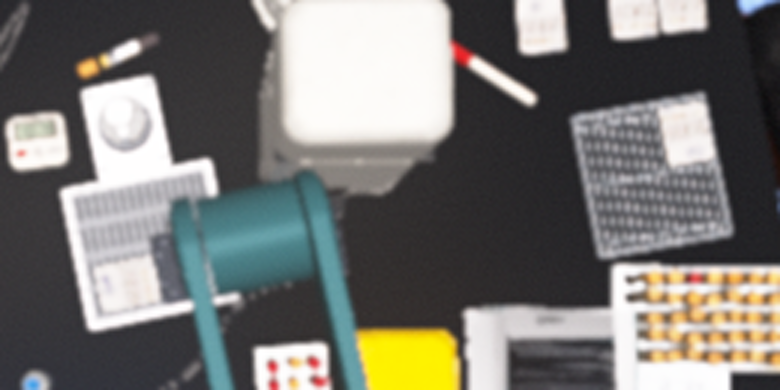

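View pics/t15d.png

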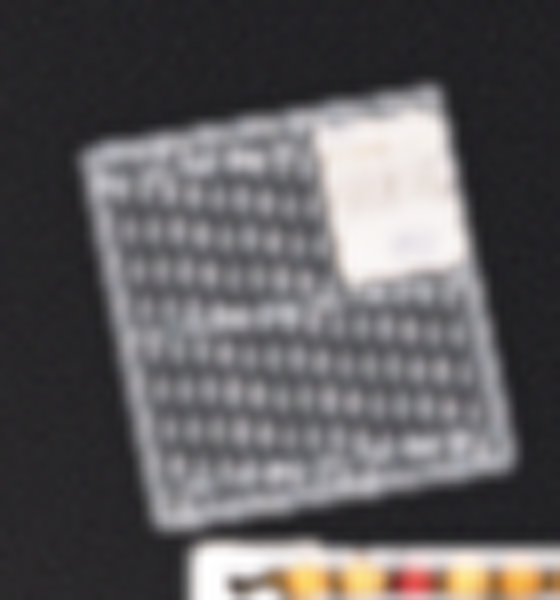

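>>> drive_tool(
  commands=[
    [[0,-0.134,-0.0024,0],[0,-0.134,-0.0024,0],[0,-0.134,-0.0024,0],[0,-0.131,-0.0024,0],[0,0,0,-0.0197],[0,0,0,-0.0197],[0,0,0,-0.0197],[0,0,0,-0.0197],[0,0,0,-0.0197],[0,0,0,-0.0197],[0,0,0,-0.0197],[0,0,0,-0.0197],[0,0,0,-0.0197],[0,0,0,-0.0197],[0,0,0,-0.0197],[0,0,0,-0.0197],[0,0,0,-0.0197],[0,0,0,0],[0,0,0,0]],
  ],
  grip=0.78,
)

```text
time: 54.35
tool_pos: [0.4335, 0.2835, 0.1375]
ee_rot: [-0.987, 1.57, -2.362]
wrist_force: [0.0, 0.4, 0.2]
width: 0.073
```

Run:
```python
from h import *
plan([.432,.285,.0145],11.5)
```

```text
t54.4 pos [0.4335 0.2835 0.1375] jaw yaw 11.22 j6 0.27 toolx [-0.001 -0.001 -1.   ] F [0.  0.4 0.2] w 0.0730
   shift mm [123.   -1.1  -1.8]  frac [ 0.4921 -0.0043 -0.0071]  rows>= 3
   turn deg -0.28 frac -0.0008 (alt frac 0.4992) per row max .0238
```

>>> drive_tool(
  commands=[
    [[0.14,-0.004,-0.006,0],[0.14,0,0,0],[0.1,0,0,0],[0.05,0,0,0],[0.03,0,0,0],[0.015,0,0,0],[0,0,0,0],[0,0,0,0]],
  ],
)

```text
time: 55.15
tool_pos: [0.4326, 0.2865, 0.0206]
ee_rot: [1.859, 1.568, 0.489]
wrist_force: [1.0, 0.7, -0.7]
width: 0.0729
```

>>> drive_tool(
  commands=[
    [[0.016,0,0,0],[0.004,0,0,0],[0,0,0,0]],
  ],
)

```text
time: 55.45
tool_pos: [0.4316, 0.286, 0.0142]
ee_rot: [2.231, 1.571, 0.861]
wrist_force: [0.4, -0.2, 0.5]
width: 0.0731
```

>>> drive_tool(
  commands=[
    [[0,0,0,0],[0,0,0,0],[0,0,0,0],[0,0,0,0],[0,0,0,0]],
  ],
  grip=0,
)

```text
time: 55.95
tool_pos: [0.4317, 0.2861, 0.0143]
ee_rot: [1.904, 1.571, 0.534]
wrist_force: [-0.0, -0.5, 0.9]
width: 0.0511
```

>>> drive_tool(
  commands=[
    [[-0.05,0,0,0],[-0.1,0,0,0],[-0.1,0,0,0],[-0.1,0,0,0],[-0.12,0,0,0],[0,0,0,0],[0,0,0,0.0197],[0,0,0,0.0197],[0,0,0,0.0197],[0,0,0,0.0197],[0,0,0,0.0197],[0,0,0,0.0197],[0,0,0,0.0197],[0,0,0,0.0197],[0,0,0,0.0197],[0,0,0,0.0197],[0,0,0,0.0197],[0,0,0,0.0197],[0,0,0,0.0197],[0,0,0,0]],
  ],
)

```text
time: 57.95
tool_pos: [0.4312, 0.2858, 0.131]
ee_rot: [0.266, 1.57, -2.713]
wrist_force: [-0.3, -0.0, 0.6]
width: 0.0507
```

Run:
```python
from h import *
plan([.461,-.21,.14],-80.6)
```

```text
t58.0 pos [0.4312 0.2858 0.131 ] jaw yaw -80.70 j6 1.88 toolx [-0.001 -0.001 -1.   ] F [-0.3 -0.   0.6] w 0.0507
   shift mm [ -8.7 494.1  50.8]  frac [-0.0349  1.9764  0.203 ]  rows>= 10
   turn deg -0.10 frac -0.0003 (alt frac 0.4997) per row max .0238
```

>>> drive_tool(
  commands=[
    [[-0.002,0.152,0.0156,0],[-0.002,0.152,0.0156,0],[-0.002,0.152,0.0156,0],[-0.002,0.152,0.0156,0],[-0.002,0.152,0.0156,0],[-0.002,0.152,0.0156,0],[-0.002,0.152,0.0156,0],[-0.002,0.152,0.0156,0],[-0.002,0.152,0.0156,0],[-0.002,0.152,0.0156,0],[-0.002,0.152,0.0156,0],[-0.002,0.152,0.0156,0],[-0.002,0.152,0.0156,0],[0,0,0,0],[0,0,0,0]],
  ],
)

```text
time: 59.45
tool_pos: [0.461, -0.21, 0.1376]
ee_rot: [-1.091, 1.569, 2.213]
wrist_force: [0.1, -0.2, -0.3]
width: 0.0509
```

Run:
```python
from h import *
plan([.579,-.272,.14],-80.6)
```

```text
t59.5 pos [ 0.461  -0.21    0.1376] jaw yaw -80.70 j6 0.87 toolx [-0.001  0.001 -1.   ] F [ 0.1 -0.2 -0.3] w 0.0509
   shift mm [  -2.6   80.3 -106.5]  frac [-0.0104  0.3211 -0.4259]  rows>= 3
   turn deg -0.10 frac -0.0003 (alt frac 0.4997) per row max .0238
```

>>> drive_tool(
  commands=[
    [[0,0.16,0,0],[0,0.16,0,0],[0,0,-0.142,0],[0,0,-0.142,0],[0,0,-0.142,0],[0,0,0,0],[0,0,0,0],[0,0,0,0]],
  ],
)

```text
time: 60.25
tool_pos: [0.5787, -0.2705, 0.1382]
ee_rot: [-0.474, 1.57, 2.831]
wrist_force: [0.0, -0.9, -0.5]
width: 0.0511
```

Run:
```python
from h import *
plan([.579,-.272,.014],-80.6)
```

```text
t60.2 pos [ 0.5787 -0.2705  0.1382] jaw yaw -80.63 j6 0.88 toolx [-0.001  0.    -1.   ] F [ 0.  -0.9 -0.5] w 0.0511
   shift mm [124.2   1.5  -0.2]  frac [ 0.497   0.0062 -0.0007]  rows>= 3
   turn deg -0.03 frac -0.0001 (alt frac 0.4999) per row max .0238
```

>>> drive_tool(
  commands=[
    [[0.14,0.006,0,0],[0.14,0,0,0],[0.1,0,0,0],[0.05,0,0,0],[0.02,0,0,0],[0.014,0,0,0],[0,0,0,0],[0,0,0,0]],
  ],
)

```text
time: 61.05
tool_pos: [0.5805, -0.2735, 0.024]
ee_rot: [2.483, 1.568, -0.497]
wrist_force: [-0.5, 0.2, 0.7]
width: 0.051
```

>>> drive_tool(
  commands=[
    [[0.016,0,0,0],[0.012,0,0,0],[0.006,0,0,0],[0,0,0,0]],
  ],
)

```text
time: 61.45
tool_pos: [0.5797, -0.2729, 0.0141]
ee_rot: [-2.923, 1.571, 0.381]
wrist_force: [-0.9, 0.6, 2.4]
width: 0.0508
```

>>> drive_tool(
  commands=[
    [[0,0,0,0],[0,0,0,0],[0,0,0,0],[-0.06,0,0,0],[-0.2,0,0,0],[-0.2,0,0,0],[-0.04,0,0,0],[0,0,0,0],[0,0,0.142,0],[0,0,0.142,0],[0,0,0.142,0],[0,-0.15,0,0],[0,-0.15,0,0],[0,-0.15,0,0],[0,-0.15,0,0],[0,-0.15,0,0],[0,0,0,0],[0,0,0,0]],
  ],
  grip=0.7,
)

```text
time: 63.25
tool_pos: [0.4434, -0.1044, 0.1372]
ee_rot: [-0.305, 1.568, 3.001]
wrist_force: [-1.0, 0.6, -0.0]
width: 0.0658
```

Run:
```python
from h import *
plan([.461,-.21,.14],-80.6)
s=snap('top','t16');crop('t16',220,120,490,270,3,'t16c');crop('t16',420,140,490,215,8,'t16d')
s=snap('side','s16');crop('s16',400,220,560,310,5,'s16c')
```

```text
t63.2 pos [ 0.4434 -0.1044  0.1372] jaw yaw -80.61 j6 1.05 toolx [-0.002  0.    -1.   ] F [-1.   0.6 -0. ] w 0.0658
   shift mm [ -2.8 107.   -0.2]  frac [-0.0114  0.4281 -0.0007]  rows>= 3
   turn deg -0.01 frac -0.0000 (alt frac 0.5000) per row max .0238
```

View pics/t16c.png

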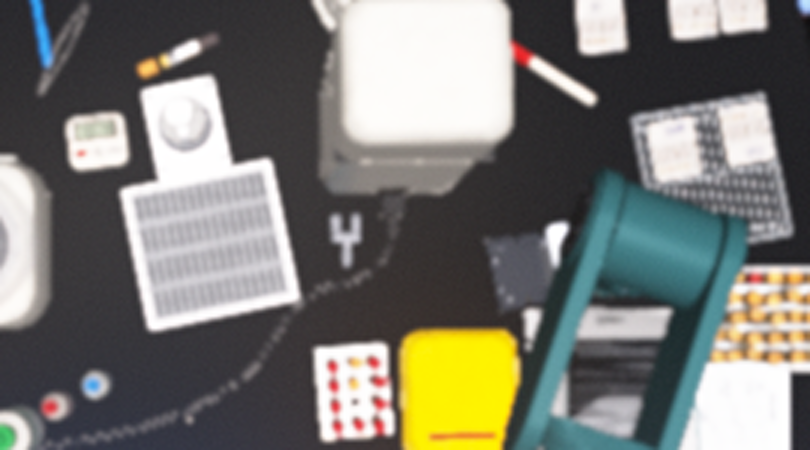

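View pics/t16d.png

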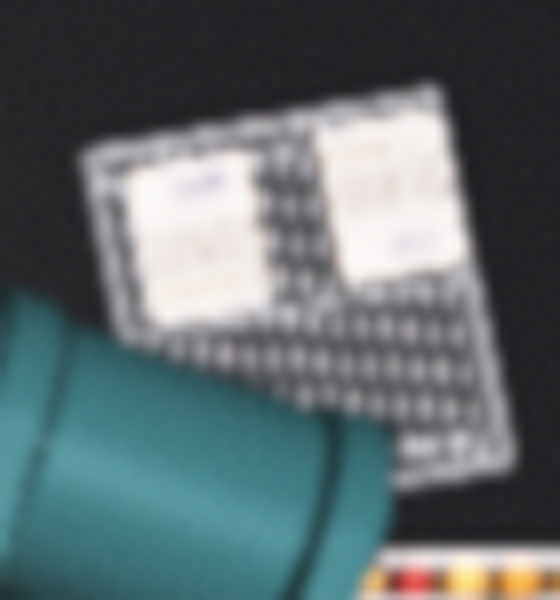

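View pics/s16c.png

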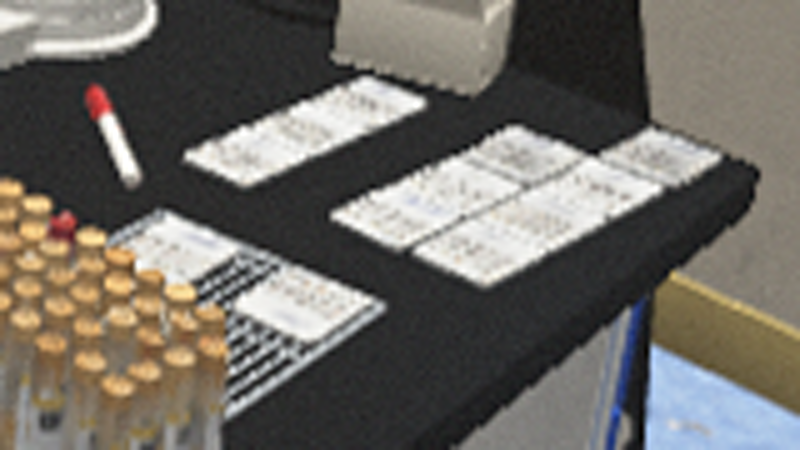

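```bash
python3 -c "
from bench import robot
print(robot.close_job())"
```

```text
the job is handed in; nothing more can be done
None
```

The job is done and handed in after about 63 s of the 210 s allowed. Only two single plates were in front of the dispenser this run, so those two were treated.

- **Clip and timer:** I pulled the lock clip out and set it on the worktop between the spray tray and the cable. The timer now lies flat on its back to the left of the spray bottle.
- **Spraying:** Both plates lay side by side on the grid. I pushed the cap about 9 mm down, to its stop: the force rose to about 15 N with no further movement. It sprang back, and its top read about 0.10 m high afterwards.
- **Drying:** Both plates lie flat side by side in the two far slots of the drying rack, about 3 cm apart. The grid is empty.

The last top and side pictures show all this, with the dropper bottles, red marker and plate strips apparently where they were. I saw no knocked plate and no slackened grip. Image and arm positions of the plates disagreed by 2–4 mm. The gripper hid part of the area in front of the dispenser in the last picture, but earlier views showed no third plate there.

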